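# Clear the probe tubes beside the slicer for washing

## Robot

A 6-joint arm with a two-finger parallel gripper is mounted at the origin on the work surface. World frame = base frame: x ahead of the robot, y to its left, z up, the work surface at z = 0. Lengths are in mm, angles in rad, forces in N, time in s.
With the tool pointing down it reaches from about 350 to 775 mm from the base axis. Payload 7.3 kg.
Tool frame: the origin (TCP) lies at the very end of the fingers, on their centre line; the grasp point (between the pads) lies robot.grip_depth behind it (robot.grip_depth is the distance from the TCP to the grasp point, in mm); z points along the fingers, y is the line along which they close (so a half turn about z gives the same grasp; the last joint's range is limited). The gripper opens to 92 mm and grips with 3 to 60 N. Pads are 19 mm wide; open, the fingers measure 130 mm over their backs; the gripper's body (75 mm by 190 mm) begins 47 mm behind the grasp point.
Start: joints at [1.11, 0.342, 1.524, -0, 1.275, -0.146], TCP at [162.539, 499.225, 226.741] pointing down, gripper open.
Joint ranges: [-2.53, 2.53], [-0.77, 2.02], [0.04, 2.7], [-1, 4.14], [0.28, 2.66], [-3.11, 3.11]. Speed limits (rad/s): [2.57, 2.57, 3.14, 3.14, 3.14, 3.14].

## Interface

Orientations are given as a unit quaternion [x, y, z, w].
In Python, from station import robot, viewer, workorder gives the robot as it stands.
- The arm moves only by the tool play_rows, never from a script. Its argument "commands" is a list of rows, each a list of 3 entries, a list of its own where there are three numbers: the shift along the tool's x, y, z in cm, then the turn, a rotation vector about the tool's x, y, z in rad, then the opening, from 0 (shut) to 1 (fully open). A call has 1 to 5 rows; each row shifts and turns the commanded pose from where the row before left it, along the tool's axes as they then stand; what a row does not reach is not made up. A row lasts 1/8 s, in which the tool goes at most 62.5 mm and 10.7 degrees, less where a joint would pass 70% of its speed; a pose out of reach is approached as far as the arm can. A call with a gripper value outside its range is refused whole. The fingers move at their own pace and stop on an object; the grip force is fixed at half the most. Time passes only in rows, so rows that do not move let the fingers close. It gives the time, the measured TCP pose, the force, the opening and the grip force at its end, in the units of the state.
- robot.sense(): the state, without advancing time (a new reading comes with each control period).
- viewer.grab_frame(name): name is "side" or "top" or "wrist"; returns a dict with "img" (480x640x3 uint8, red, green, blue), "fov_y" (degrees; the focal length in pixels is half the picture's height over the tangent of half this angle, whatever the lens; pixels are square), "cx", "cy" (the principal point, pixels), "world_to_cam" (4x4, takes a point from world to camera coordinates). Camera axes: x right, y down, z forward; pixel columns grow to the right and rows downward; lengths in mm; the calibration is good to about 2 mm. A picture is of the moment at which its call begins. There is no depth.
- workorder.sign_off(): hands the job in; it is judged then, once.
The state is a dict: "t": time; "qpos": joint angles; "joint_vel": joint speeds; "tau": joint torques, N m; "tcp_pos": TCP position; "eef_rot": TCP orientation; "contact_force": force on the tool from outside, world axes, zero at the start; "wrist_torque": the same for the moment, N m; "grip_width": finger opening in mm; "finger_force": force on a finger pad.
Only numpy, scipy, OpenCV 4.12 (cv2) and the standard library are available. Lean on these libraries where they do the work, as an engineer would, in place of code of your own. Each camera call takes 0.05 s, during which the arm holds its last target. There are 200 camera calls.

## Task

Get the deli's tools ready for washing: take every probe out of its flip-cap tube in the rack and the honing rod out of its upright holder, and lay them all down inside the steel wash pan, nothing sticking up above its rim. Leave every tube's cap pressed fully shut, empty or not (they have been left ajar, one of them wide open), keep the pan standing flat on the table, and do not disturb the other things on the table.

Things in the scene. Friction and masses are not known exactly. Their poses are not given: they have to be found in the camera images.
- tube_a: Round clear flip-cap tube, 50 mm across, 112 mm tall, fixed upright in the rack; origin: centre of its underside, 12 mm above the table. x points away from the robot. Floor 5 mm thick; a white collar closes the mouth (97 to 112 mm up) but for a 22 mm square opening. Cap hinge: along y at x = +25 mm, 116 mm up. May hold probe_a.
- cap_a (a joint): Angle of tube_a's frosted flip cap: 0 shut, 2.0 rad fully open, leaning back from the robot. A hollow hood 52 mm square, 38 mm high; shut, it is centred over the tube, its underside 113 mm and flat top 151 mm above the tube's origin; a tab 26 mm wide, 5 mm thick juts 11 mm from its lower front edge. Hinge friction (0.6 N at the front edge) holds it; no snap. Starts ajar, 0.15 to 0.5.
- tube_b: Like tube_a; may hold probe_b. The four tubes stand in a row along their y axes, 100 mm apart and turned alike; which stands where varies.
- cap_b (a joint): Angle of tube_b's flip cap, like cap_a: 0 = fully shut, 2.0 rad = fully open. Starts ajar, at 0.15 to 0.5.
- tube_c: Like tube_a; may hold probe_c. The fixed steel rack under the tubes is 405 by 74 mm, its base 12 mm thick, with low rails front and back up to 64 mm and end plates up to 70 mm above the table.
- cap_c (a joint): Angle of tube_c's flip cap, like cap_a: 0 = fully shut, 2.0 rad = fully open. Starts ajar, at 0.15 to 0.5.
- tube_d: Like tube_a, but it holds nothing and its cap has been left open.
- cap_d (a joint): Angle of tube_d's flip cap, like cap_a: 0 = fully shut, 2.0 rad = fully open. Starts open, at 1.3 to 2.0.
- probe_a: Food probe, 135 mm long, 45 g: round stem 7 mm thick for the lower 88 mm, then a black handle 14 mm square and 47 mm long. Origin: the foot end of the stem; z points along it to the handle. If present it starts standing in tube_a, handle up, its top 28 mm above the tube's mouth, under the ajar cap, turned at most 0.25 rad from the tube.
- probe_a_top (a point): Centre of the handle end of probe_a, 135 mm from its foot.
- probe_b: Food probe, 135 mm long, 45 g: round stem 7 mm thick for the lower 88 mm, then a black handle 14 mm square and 47 mm long. Origin: the foot end of the stem; z points along it to the handle. If present it starts standing in tube_b, handle up, its top 28 mm above the tube's mouth, under the ajar cap, turned at most 0.25 rad from the tube.
- probe_b_top (a point): Centre of the handle end of probe_b, 135 mm from its foot.
- probe_c: Food probe, 135 mm long, 45 g: round stem 7 mm thick for the lower 88 mm, then a black handle 14 mm square and 47 mm long. Origin: the foot end of the stem; z points along it to the handle. If present it starts standing in tube_c, handle up, its top 28 mm above the tube's mouth, under the ajar cap, turned at most 0.25 rad from the tube.
- probe_c_top (a point): Centre of the handle end of probe_c, 135 mm from its foot.
- holder: Fixed upright steel holder, 56 mm square and 115 mm tall, on a 90 mm square foot; its top opening is a 25 mm square (black guide 12 mm deep) and its floor is 6 mm above the table. Origin: centre of its underside.
- rod: Honing rod, 190 mm long, 110 g: round steel shaft 10 mm thick for 105 mm, then a black handle 18 mm square and 85 mm long. Origin: the foot end of the shaft; z points along it to the handle. At the start it stands in the holder, handle up, its sides parallel to the holder's, its top 196 mm above the table.
- rod_top (a point): Centre of the handle end of the rod, 190 mm from its foot.
- pan: Loose open steel wash pan, 270 mm (its x) by 170 mm (its y), 70 mm deep, walls and floor 4 mm thick, with an 8 mm rim outside, 0.7 kg. Origin: centre of its underside.
- jar: Bystander, to be left alone: glass jar with steel lid, 60 mm across, 75 mm tall. Origin: on its axis, at its underside.
- shaker: Bystander, to be left alone: steel can-shaped shaker, 54 mm across, 90 mm tall. Origin: on its axis, at its underside.
- bottle: Bystander, to be left alone: white plastic bottle, 64 mm across, 170 mm tall. Origin: on its axis, at its underside.
- tub: Bystander, to be left alone: frosted plastic cup, 110 mm across the rim, 60 mm tall. Origin: on its axis, at its underside.
- spatula: Bystander, to be left alone: spatula lying flat, 240 mm long. Origin: under its middle.
- mug: Bystander, to be left alone: white mug, 80 mm across, 90 mm tall. Origin: on its axis, at its underside.

How it is judged (in metres and radians):
At the end, for the whole second after the job is handed in: Every probe present and the rod lie at rest in the pan with both ends inside its walls and below its 70 mm rim; all four caps are shut to within 0.08 rad (about 4 mm at the front edge); the pan stands flat on the table (tilt under 0.08 rad, within 10 mm of table height) (x of probe_a in the frame of pan between -0.135 and 0.135 m and y of probe_a in the frame of pan between -0.085 and 0.085 m and z of probe_a in the frame of pan between -0.005 and 0.07 m and x of probe_a_top in the frame of pan between -0.135 and 0.135 m and y of probe_a_top in the frame of pan between -0.085 and 0.085 m and z of probe_a_top in the frame of pan between -0.005 and 0.07 m and linear speed of each of probe_a, probe_b, probe_c, rod, pan below 0.03 m/s and x of probe_b in the frame of pan between -0.135 and 0.135 m and y of probe_b in the frame of pan between -0.085 and 0.085 m and z of probe_b in the frame of pan between -0.005 and 0.07 m and x of probe_b_top in the frame of pan between -0.135 and 0.135 m and y of probe_b_top in the frame of pan between -0.085 and 0.085 m and z of probe_b_top in the frame of pan between -0.005 and 0.07 m and x of probe_c in the frame of pan between -0.135 and 0.135 m and y of probe_c in the frame of pan between -0.085 and 0.085 m and z of probe_c in the frame of pan between -0.005 and 0.07 m and x of probe_c_top in the frame of pan between -0.135 and 0.135 m and y of probe_c_top in the frame of pan between -0.085 and 0.085 m and z of probe_c_top in the frame of pan between -0.005 and 0.07 m and x of rod in the frame of pan between -0.135 and 0.135 m and y of rod in the frame of pan between -0.085 and 0.085 m and z of rod in the frame of pan between -0.005 and 0.07 m and x of rod_top in the frame of pan between -0.135 and 0.135 m and y of rod_top in the frame of pan between -0.085 and 0.085 m and z of rod_top in the frame of pan between -0.005 and 0.07 m and value of joint each of cap_a, cap_b, cap_c, cap_d below 0.08 rad and angle between pan's own z axis and vertical below 0.08 rad and height (world z) of pan between -0.01 and 0.01 m); the robot touches nothing.
It fails at once if a bystander (jar, shaker, bottle, tub, spatula, mug) is moved more than 50 mm (distance of any of jar, shaker, bottle, tub, spatula, mug from where it was at the start of the episode above 0.05 m).
Of probe_a, probe_b, probe_c only 1 to 2 are there at a start; the rules pass over those that are not, and their reading is None.
At some moment in a run one of pan may be knocked a few centimetres aside while the robot is not near it.
Once in a run the grip may slacken for a moment while it holds something.
It also fails if it takes over 210 s, if anything falls off the work surface, if the arm or the gripper's body presses on something with over 40 N, if the wrist force passes 120 N, or if a joint passes its speed limit or range.

## Working session

There is one attempt and no reset: what is moved stays moved. The work goes in short steps, Python scripts to look and compute and a tool call to move; the robot and the scene stay as the last step left them, time stands still between calls to the robot, and variables do not carry over. Pictures are saved under pics/ and viewed, at most 14 in all, crops included, and the job is handed in when it is done.

Besides the shell and the picture viewer there is one more tool, called after "Call:" as name(argument=value, ...) on one line, values as JSON. play_rows: Moves the arm, as the interface text tells. Its arguments: {"type":"object","properties":{"commands":{"type":"array","items":{"type":"array"}}},"required":["commands"]}

```bash
ls; mkdir -p pics; cat > h.py <<'E'
import numpy as np, cv2
from station import robot, viewer, workorder
from scipy.spatial.transform import Rotation as R
def grab(n,f=None):
    d=viewer.grab_frame(n)
    if f: cv2.imwrite('pics/'+f,d['img'][:,:,::-1])
    return d
def cam(d):
    f=240/np.tan(np.radians(d['fov_y'])/2); M=np.array(d['world_to_cam']); return f,M
def ray(d,u,v):
    f,M=cam(d); r=M[:3,:3].T@np.array([(u-d['cx'])/f,(v-d['cy'])/f,1]); return -M[:3,:3].T@M[:3,3], r/np.linalg.norm(r)
def onz(d,u,v,z):
    o,r=ray(d,u,v); return o+r*(z-o[2])/r[2]
def proj(d,p):
    f,M=cam(d); c=M[:3,:3]@np.array(p,float)+M[:3,3]; return np.array([d['cx']+f*c[0]/c[2],d['cy']+f*c[1]/c[2]])
def tri(*obs):
    A=np.zeros((3,3));b=np.zeros(3)
    for d,u,v in obs:
        o,r=ray(d,u,v);P=np.eye(3)-np.outer(r,r);A+=P;b+=P@o
    x=np.linalg.solve(A,b); return x,[np.linalg.norm((np.eye(3)-np.outer(r,r))@(x-o)) for o,r in [ray(*q) for q in obs]]
E
python3 - <<'E'
from h import *
import pickle
D={}
for n in ['side','top','wrist']:
    D[n]=grab(n,n+'0.png'); f,M=cam(D[n]); print(n,f,D[n]['cx'],D[n]['cy'],(-M[:3,:3].T@M[:3,3]).round(),M[2,:3].round(2))
pickle.dump(D,open('d0.pkl','wb'))
print(robot.sense(), robot.grip_depth)
E
```

```text
pics
side 481.552144697017 323.6741495053876 240.09014721301082 [  98. -734.  752.] [ 0.46  0.67 -0.59]
top 585.990916386832 325.34631441720387 251.06799390580696 [ 470.  -49. 1432.] [ 0.06 -0.01 -1.  ]
wrist 425.1083306382264 315.15754134677076 237.95171821220268 [ 97. 520. 385.] [ 0.25 -0.08 -0.97]
{'t': 0.15, 'qpos': array([ 1.11000947e+00,  3.42577373e-01,  1.52475381e+00, -1.64929406e-05,
        1.27538224e+00, -1.45991968e-01]), 'joint_vel': array([-4.78309004e-04, -1.16575112e-03, -2.63575459e-03, -1.07487963e-03,
       -9.37570568e-04, -1.49844037e-05]), 'tau': array([ 1.52514513e-03, -4.31469691e+01, -2.44351763e+01,  7.16233975e-02,
        5.38744836e-02, -1.22610340e-04]), 'tcp_pos': array([162.40493821, 498.95432655, 226.21226033]), 'eef_rot': array([ 1.56745955e-01,  9.87638796e-01, -5.37149264e-04, -1.59891288e-04]), 'contact_force': array([-0.5335478 ,  0.21844503, -0.47744771]), 'wrist_torque': array([-0.00627697, -0.01434   , -0.00740078]), 'finger_force': 0.0, 'grip_width': 91.96298659486224} 18.8
```

View pics/top0.png

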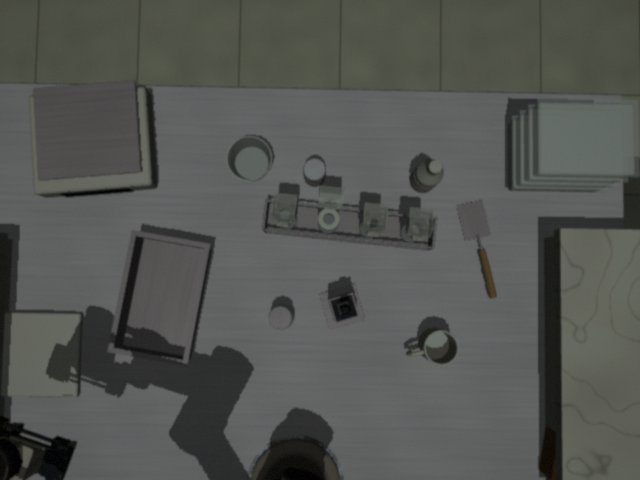

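View pics/side0.png

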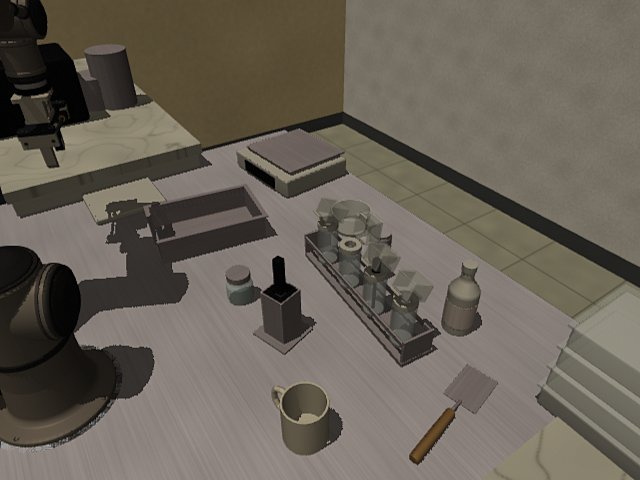

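Top view: pan at ~(163,297), holder ~(344,306), tubes ~(285,213), (329,218; open), (373,221), (418,226). The side view shows a dark handle in the third tube, at least. Next, enlarged crops.

```bash
python3 - <<'E'
import cv2,numpy as np
a=cv2.imread('pics/top0.png')[170:255,255:445]; b=cv2.imread('pics/side0.png')[190:365,300:440]
g=lambda i:np.clip(255*(i/255.)**.6,0,255).astype('uint8')
a=cv2.resize(g(a),None,fx=4.2,fy=4.2,interpolation=2); b=cv2.resize(g(b),None,fx=3.4,fy=3.4,interpolation=2)
cv2.imwrite('pics/ca.png',a);cv2.imwrite('pics/cb.png',b)
E
```

```text
(no output)
```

View pics/ca.png

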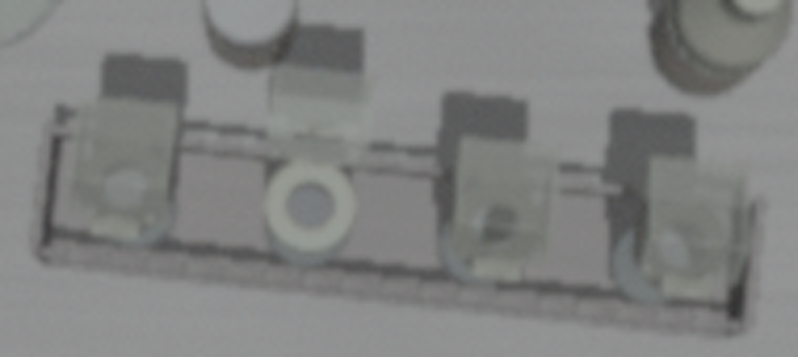

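View pics/cb.png

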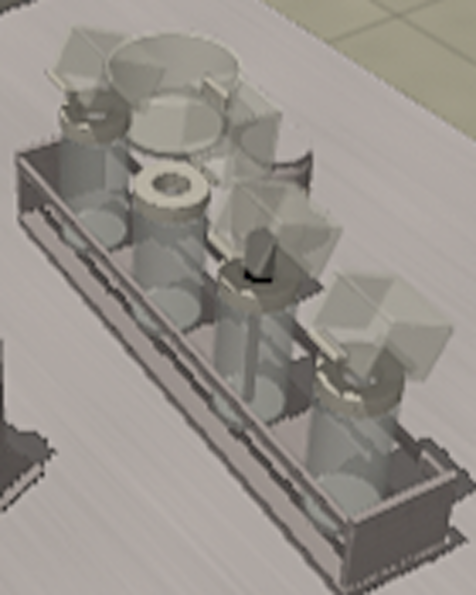

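Probe is only in the third tube (handle at side ≈(376,258), top ≈(374,223)); the others are empty. The second tube (ring at top ≈(329,219), side ≈(350,245)) is the wide-open one.

```bash
python3 - <<'E'
from h import *
import pickle
D=pickle.load(open('d0.pkl','rb'));T,S=D['top'],D['side']
print('T2 ring',tri((T,329.0,218.8),(S,350,245)))
print('T3 handle top',tri((T,374,222.9),(S,376.5,259)))
for n,u,v in [('T1',327.9,223.8),('T2',350,245),('T3',376.5,269.5),('T4',405.9,301.8)]: print(n,onz(S,u,v,124).round(1))
g=T['img'].max(2).astype(int)
# rod top in top view: black
m=(g<28); m[:280]=0;m[330:]=0;m[:,:325]=0;m[:,365:]=0
n,l,st,c=cv2.connectedComponentsWithStats(m.astype('uint8'));print([ (st[i].tolist(),c[i].round(1)) for i in range(1,n) if st[i][4]>8])
gs=S['img'].max(2).astype(int); m=(gs<35);m[:250]=0;m[300:]=0;m[:,265:]&=True;m[:,:262]=0;m[:,298:]=0
n,l,st,c=cv2.connectedComponentsWithStats(m.astype('uint8'));print([ (st[i].tolist(),c[i].round(1)) for i in range(1,n) if st[i][4]>8])
a=T['img'][225:370,100:220,::-1];b=T['img'][270:335,310:375,::-1];c=S['img'][245:355,245:320,::-1]
gm=lambda i,k:cv2.resize(np.clip(255*(i/255.)**.6,0,255).astype('uint8'),None,fx=k,fy=k,interpolation=2)
o=np.zeros((580,800,3),'uint8');x=gm(a,3);o[:x.shape[0],:x.shape[1]]=x
y=gm(b,4);o[:y.shape[0],370:370+y.shape[1]]=y; z=gm(c,2);o[300:300+z.shape[0],370:370+z.shape[1]]=z
cv2.imwrite('pics/cc.png',o)
E
```

```text
T2 ring (array([623.49409163, -69.3319952 , 121.25430358]), [np.float64(1.0160144872309977), np.float64(1.0160144872310566)])
T3 handle top (array([ 613.18705948, -168.42759996,  151.57021396]), [np.float64(1.779039887754083), np.float64(1.7790398877541882)])
T1 [629.2  21.9 124. ]
T2 [622.1 -72.7 124. ]
T3 [ 616.5 -170.   124. ]
T4 [ 601.5 -274.9  124. ]
[([332, 296, 24, 23, 333], array([344. , 307.4]))]
[([263, 256, 34, 44, 668], array([279.5, 281.7]))]
```

View pics/cc.png

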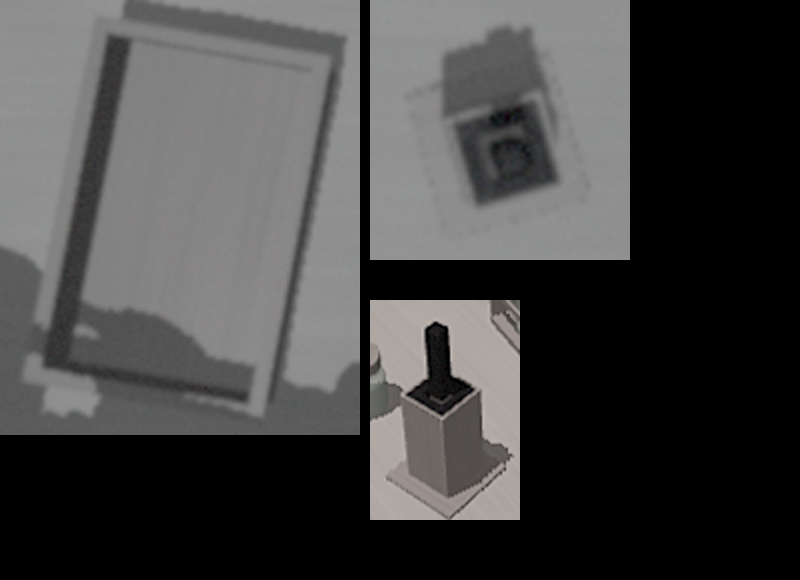

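Rod handle top: top ≈(345.5,309), side ≈(279,259). The holder is yawed by about 0.26 in the image, and the pan rim corners are clear at (133,231), (214,243), (188,363), (113,348).

```bash
cat >> h.py <<'E'
def rot(a,t=0.,b=0.):
    "tool x at world angle a (pointing down), then tilted by t about tool y (t<0: fingers away from tool x)"
    x=np.array([np.cos(a),np.sin(a),0]);z=np.array([0,0,-1.]);y=np.cross(z,x)
    return R.from_matrix(np.c_[x,y,z])*R.from_rotvec([0,t,0])
def plan(p,Rt,n=None,s=None):
    "equal rows (cm, rad, tool axes) from the measured pose to p,Rt"
    s=s or robot.sense(); R0=R.from_quat(s['eef_rot']); p0=np.array(s['tcp_pos'])
    w=(R0.inv()*Rt).as_rotvec(); d=np.array(p)-p0
    n=n or int(max(np.ceil(np.linalg.norm(d)/60),np.ceil(np.linalg.norm(w)/.18),1))
    Rk=R0
    print('rows',n,'dist',np.linalg.norm(d).round(1))
    for k in range(n):
        print((Rk.inv().apply(d/n)/10).round(2).tolist(),(w/n).round(3).tolist()); Rk=Rk*R.from_rotvec(w/n)
def st():
    s=robot.sense();r=R.from_quat(s['eef_rot']).as_matrix()
    print('t',round(s['t'],2),'p',s['tcp_pos'].round(1),'xang',np.arctan2(r[1,0],r[0,0]).round(3),'z',r[:,2].round(3),'w',round(s['grip_width'],1),'ff',round(s['finger_force'],1),'F',s['contact_force'].round(1),'q',s['qpos'].round(2))
    return s
E
python3 - <<'E'
from h import *
import pickle
D=pickle.load(open('d0.pkl','rb'));T,S=D['top'],D['side']
print('rodtop',tri((T,345.5,308.75),(S,279,259)))
c=[onz(T,*q,70) for q in [(133.3,231),(214,243.3),(188.3,363.3),(112.7,348)]]
c=np.array(c);print('pan',c.round(),c.mean(0).round(),[np.linalg.norm(c[i]-c[(i+1)%4]).round() for i in range(4)],np.arctan2(*(c[0]-c[3])[[1,0]]),np.arctan2(*(c[1]-c[2])[[1,0]]))
h=[onz(T,310+(u-370)/4,270+v/4,115) for u,v in [(454,122),(544,94),(560,185),(478,207)]]
h=np.array(h);print('holder top',h.round(),h.mean(0).round(),[np.linalg.norm(h[i]-h[(i+1)%4]).round() for i in range(4)],[np.arctan2(*(h[(i+1)%4]-h[i])[[1,0]]).round(3) for i in range(4)])
h=[onz(S,245+(u-370)/2,245+(v-300)/2,115) for u,v in [(403,396),(440,418),(481,388)]]
h=np.array(h);print(h.round(),[np.linalg.norm(h[i]-h[(i+1)%3]).round() for i in range(2)],[np.arctan2(*(h[(i+1)%3]-h[i])[[1,0]]).round(3) for i in range(2)])
# rack front edge line in top crop, rail top z=64
r=[onz(T,255+u/4.2,170+v/4.2,64) for u,v in [(40,258),(740,330)]];r=np.array(r);print('rack',r.round(),np.linalg.norm(r[1]-r[0]),np.arctan2(*(r[0]-r[1])[[1,0]]))
for n,u,v in [('shaker',315,165),('bottle',435,165)]: print(n,onz(T,u,v,90).round())
E
```

```text
rodtop (array([ 426.16433057, -106.26948663,  194.59030818]), [np.float64(1.967081750990782), np.float64(1.9670817509908125)])
pan [[592. 385.  70.]
 [567. 197.  70.]
 [290. 248.  70.]
 [322. 423.  70.]] [443. 313.  70.] [np.float64(190.0), np.float64(282.0), np.float64(177.0), np.float64(273.0)] -0.13787965642049044 -0.18314953607629736
holder top [[ 439.  -76.  115.]
 [ 456. -126.  115.]
 [ 405. -136.  115.]
 [ 392.  -90.  115.]] [ 423. -107.  115.] [np.float64(53.0), np.float64(52.0), np.float64(48.0), np.float64(49.0)] [np.float64(-1.255), np.float64(-2.954), np.float64(1.847), np.float64(0.291)]
[[ 393.  -91.  115.]
 [ 407. -138.  115.]
 [ 462. -124.  115.]] [np.float64(49.0), np.float64(56.0)] [np.float64(-1.276), np.float64(0.249)]
rack [[ 597.   81.   64.]
 [ 563. -310.   64.]] 392.64259498872354 1.4846497955040765
shaker [751. -35.  90.]
bottle [ 756. -313.   90.]
```

```bash
python3 - <<'E'
from h import *
s=st(); Ra=rot(2.826)
plan([390,290,300],R.from_quat(s['eef_rot']),5)
print(Ra.as_quat())
s2=dict(s);s2['tcp_pos']=np.array([390,290,300.]);plan([425,-106.5,270],rot(3.42),7,s2)
E
```

```text
t 0.15 p [162.4 499.  226.2] xang 2.827 z [-0.    -0.001 -1.   ] w 92.0 ff 0.0 F [-0.5  0.2 -0.5] q [ 1.11  0.34  1.52 -0.    1.28 -0.15]
rows 5 dist 317.7
[-5.62, -2.57, -1.47] [0.0, 0.0, 0.0]
[-5.62, -2.57, -1.47] [0.0, 0.0, 0.0]
[-5.62, -2.57, -1.47] [0.0, 0.0, 0.0]
[-5.62, -2.57, -1.47] [0.0, 0.0, 0.0]
[-5.62, -2.57, -1.47] [0.0, 0.0, 0.0]
[0.1571423  0.98757597 0.         0.        ]
rows 7 dist 399.2
[-2.23, -5.23, 0.43] [-0.0, -0.0, -0.085]
[-1.78, -5.4, 0.43] [-0.0, -0.0, -0.085]
[-1.31, -5.53, 0.43] [-0.0, -0.0, -0.085]
[-0.84, -5.62, 0.43] [-0.0, -0.0, -0.085]
[-0.36, -5.67, 0.43] [-0.0, -0.0, -0.085]
[0.12, -5.68, 0.43] [-0.0, -0.0, -0.085]
[0.6, -5.65, 0.43] [-0.0, -0.0, -0.085]
```

Call:
play_rows(commands=[[[-5.6,-2.6,-1.5],[0,0,0],1],[[-5.6,-2.6,-1.5],[0,0,0],1],[[-5.6,-2.6,-1.5],[0,0,0],1],[[-5.6,-2.6,-1.5],[0,0,0],1],[[-5.6,-2.6,-1.5],[0,0,0],1]])

```text
t: 0.78
tcp_pos: [385.9, 290.8, 300.9]
eef_rot: [0.157, 0.988, 0.0, -0.0]
contact_force: [0.7, 1.2, -0.3]
grip_width: 91.7
finger_force: 0.0
```

Call:
play_rows(commands=[[[-2.2,-5.2,0.4],[0,0,-0.085],1],[[-1.8,-5.4,0.4],[0,0,-0.085],1],[[-1.3,-5.5,0.4],[0,0,-0.085],1],[[-0.8,-5.6,0.4],[0,0,-0.085],1],[[-0.4,-5.7,0.4],[0,0,-0.085],1]])

```text
t: 1.4
tcp_pos: [409.6, 8.1, 280.4]
eef_rot: [-0.057, 0.998, 0.0, 0.0]
contact_force: [0.5, 0.6, 0.2]
grip_width: 91.5
finger_force: 0.0
```

Call:
play_rows(commands=[[[0.1,-5.7,0.4],[0,0,-0.085],1],[[0.6,-5.6,0.4],[0,0,-0.085],1],[[0,0,0],[0,0,0],1]])

```text
t: 1.78
tcp_pos: [419.9, -106.2, 271.8]
eef_rot: [-0.137, 0.991, 0.0, -0.001]
contact_force: [-0.0, 0.0, -0.5]
grip_width: 92.0
finger_force: 0.0
```

```bash
python3 - <<'E'
from h import *
st();d=grab('wrist','w1.png');f,M=cam(d);print((-M[:3,:3].T@M[:3,3]).round(1)); print(proj(d,[425,-106.5,195]))
import pickle;pickle.dump(d,open('w1.pkl','wb'))
plan([425,-106.5,161],rot(3.42))
E
```

```text
t 1.77 p [ 419.9 -106.2  271.8] xang -2.866 z [-0.001 -0.    -1.   ] w 92.0 ff 0.0 F [-0.   0.  -0.5] q [-0.42  0.14  1.67 -0.    1.33 -2.27]
[ 353.7 -125.7  431. ]
[313.35006092 255.6855964 ]
rows 2 dist 111.1
[-0.23, -0.19, 5.55] [0.001, -0.0, -0.001]
[-0.22, -0.18, 5.55] [0.001, -0.0, -0.001]
```

View pics/w1.png

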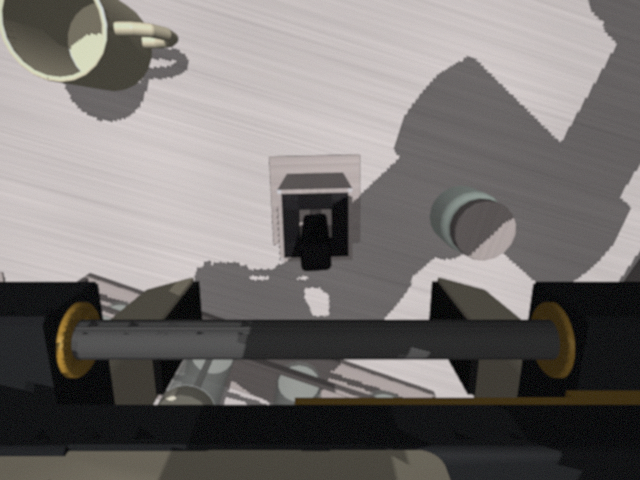

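Wrist view: the rod top is at (316,258), within 3 px of prediction, and square to the fingers. Descend and grip.

Call:
play_rows(commands=[[[-0.25,-0.15,5.5],[0,0,0],1],[[-0.2,-0.1,5.5],[0,0,0],1],[[0,0,0],[0,0,0],0],[[0,0,0],[0,0,0],0],[[0,0,0],[0,0,0],0]])

```text
t: 2.45
tcp_pos: [426.5, -104.3, 164.7]
eef_rot: [-0.14, 0.99, -0.001, 0.002]
contact_force: [-0.0, 0.3, -0.4]
grip_width: 66.4
finger_force: 0.0
```

Call:
play_rows(commands=[[[0,0,0],[0,0,0],0],[[0,0,0],[0,0,0],0]])

```text
t: 2.7
tcp_pos: [425.4, -104.3, 163.2]
eef_rot: [-0.14, 0.99, -0.0, 0.001]
contact_force: [-0.5, -0.1, 1.0]
grip_width: 46.5
finger_force: 0.0
```

Call:
play_rows(commands=[[[0,0,0],[0,0,0],0],[[0,0,0],[0,0,0],0],[[0,0,0],[0,0,0],0],[[0,0,0],[0,0,0],0],[[0,0,0],[0,0,0],0]])

```text
t: 3.32
tcp_pos: [425.1, -104.1, 162.4]
eef_rot: [-0.14, 0.99, 0.0, -0.0]
contact_force: [-0.4, 0.1, 0.1]
grip_width: 17.8
finger_force: 30.0
```

Call:
play_rows(commands=[[[0,0,-2.5],[0,0,0],0],[[0,0,-4],[0,0,0],0],[[0,0,-4],[0,0,0],0],[[0,0,-4],[0,0,0],0],[[0,0,-4],[0,0,0],0]])

```text
t: 3.95
tcp_pos: [424.9, -104.0, 348.6]
eef_rot: [-0.14, 0.99, 0.0, -0.0]
contact_force: [1.1, 0.0, -1.3]
grip_width: 17.9
finger_force: 30.0
```

```bash
python3 - <<'E'
from h import *
import pickle
s=st();T=grab('top','top1.png');pickle.dump(T,open('t1.pkl','wb'))
d=grab('side','side1.png')
a=T['img'][205:385,90:240,::-1];g=lambda i:np.clip(255*(i/255.)**.6,0,255).astype('uint8')
o=np.zeros((540,800,3),'uint8');x=cv2.resize(g(a),None,fx=3,fy=3,interpolation=2);o[:540,:450]=x
o[:540,450:]=cv2.resize(g(d['img'][150:300,230:327,::-1]),(350,540));cv2.imwrite('pics/cd.png',o)
E
```

```text
t 3.95 p [ 424.9 -104.   348.6] xang -2.861 z [-0.  0. -1.] w 17.9 ff 30.0 F [ 1.1  0.  -1.3] q [-0.42  0.1   1.5   0.    1.54 -2.27]
```

View pics/cd.png

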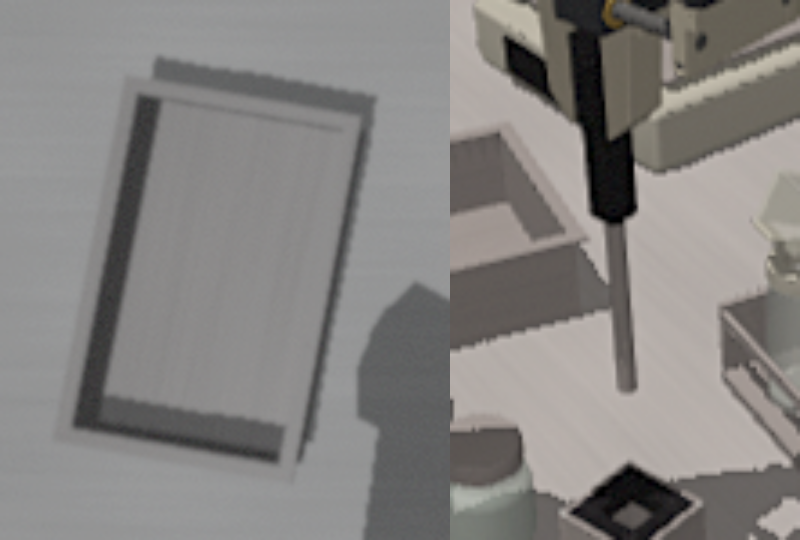

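Rod is held clear of the holder (foot visible). Pan rim corners now, full picture: (132,230), (211,244), (189,366), (108,351).

```bash
cat > lay.py <<'E'
from h import *
def pan(T,px):
    c=np.array([onz(T,*q,70) for q in px]);m=c.mean(0)
    print('pan',m.round(),[np.linalg.norm(c[i]-c[(i+1)%4]).round() for i in range(4)])
    ax=(c[0]+c[1]-c[2]-c[3])[:2]; a=np.arctan2(ax[1],ax[0]);print('yaw',a.round(3));return m,a
E
python3 - <<'E'
from lay import *
import pickle
T=pickle.load(open('t1.pkl','rb'))
m,a=pan(T,[(132,230),(211,244),(189,366),(108.3,350.7)])
# far end for foot: tilt so fingers point along +pan x
th=1.0; L=159.   # tcp to foot = (162.4-6)
ax=np.array([np.cos(a),np.sin(a)])
for tz in (22,):
    foot=np.r_[m[:2]+ax*88,tz]
    Rt=rot(a+np.pi,-th); z=Rt.as_matrix()[:,2]; tcp=foot-z*157
    print('tcp',tcp.round(1),'handle top',(foot-z*190).round(1),'zdir',z.round(2),'local', ((foot-z*190)[:2]-m[:2])@ax)
s=robot.sense()
plan([424.9,120,348.6],R.from_quat(s['eef_rot']),4)
s['tcp_pos']=np.array([424.9,120,348.6]); p1=tcp+[0,0,90]
plan(p1,Rt,8,s)
E
```

```text
pan [440. 318.  70.] [np.float64(187.0), np.float64(285.0), np.float64(189.0), np.float64(283.0)]
yaw -0.154
tcp [396.1 324.7 106.8] handle top [368.6 328.9 124.7] zdir [ 0.83 -0.13 -0.54] local -71.8794871135003
rows 4 dist 224.8
[-1.52, 5.41, 0.05] [0.0, 0.0, 0.0]
[-1.52, 5.41, 0.05] [0.0, 0.0, 0.0]
[-1.52, 5.41, 0.05] [0.0, 0.0, 0.0]
[-1.52, 5.41, 0.05] [0.0, 0.0, 0.0]
rows 8 dist 256.4
[-0.35, 2.57, 1.89] [0.027, -0.122, 0.05]
[0.01, 2.63, 1.84] [0.027, -0.122, 0.05]
[0.36, 2.66, 1.75] [0.027, -0.122, 0.05]
[0.7, 2.68, 1.61] [0.027, -0.122, 0.05]
[1.02, 2.68, 1.43] [0.027, -0.122, 0.05]
[1.31, 2.66, 1.22] [0.027, -0.122, 0.05]
[1.58, 2.62, 0.97] [0.027, -0.122, 0.05]
[1.81, 2.55, 0.7] [0.027, -0.122, 0.05]
```

Call:
play_rows(commands=[[[-1.5,5.4,0],[0,0,0],0],[[-1.5,5.4,0],[0,0,0],0],[[-1.5,5.4,0],[0,0,0],0],[[-1.5,5.4,0],[0,0,0],0],[[0,0,0],[0,0,0],0]])

```text
t: 4.68
tcp_pos: [422.1, 123.2, 346.4]
eef_rot: [-0.143, 0.99, 0.001, -0.001]
contact_force: [1.1, -1.1, -0.6]
grip_width: 17.8
finger_force: 3.0
```

Call:
play_rows(commands=[[[-0.35,2.6,1.9],[0.027,-0.122,0.05],0],[[0,2.6,1.8],[0.027,-0.122,0.05],0],[[0.35,2.65,1.75],[0.027,-0.122,0.05],0],[[0.7,2.7,1.6],[0.027,-0.122,0.05],0],[[1,2.7,1.4],[0.027,-0.122,0.05],0]])

```text
t: 5.3
tcp_pos: [406.2, 233.8, 259.3]
eef_rot: [-0.017, 0.959, -0.029, 0.281]
contact_force: [1.0, -0.9, -1.0]
grip_width: 17.6
finger_force: 30.0
```

Call:
play_rows(commands=[[[1.3,2.65,1.2],[0.027,-0.122,0.05],0],[[1.6,2.6,1],[0.027,-0.122,0.05],0],[[1.8,2.5,0.7],[0.027,-0.122,0.05],0],[[0,0,0],[0,0,0],0]])

```text
t: 5.8
tcp_pos: [389.8, 292.9, 243.9]
eef_rot: [0.046, 0.924, -0.052, 0.376]
contact_force: [0.6, -0.5, -0.8]
grip_width: 17.6
finger_force: 30.0
```

```bash
python3 - <<'E'
from h import *
s=st(); d=grab('side','side2.png'); T=grab('top','top2.png')
plan([396.1,324.7,106.8],rot(-.154+np.pi,-1.0),4)
g=lambda i:np.clip(255*(i/255.)**.6,0,255).astype('uint8')
o=np.zeros((480,800,3),'uint8');o[:,:400]=cv2.resize(g(d['img'][100:340,100:300,::-1]),(400,480));o[:,400:]=cv2.resize(g(T['img'][200:440,60:260,::-1]),(400,480));cv2.imwrite('pics/ce.png',o)
E
```

```text
t 5.8 p [389.8 292.9 243.9] xang 3.078 z [ 0.69  -0.131 -0.712] w 17.6 ff 30.0 F [ 0.6 -0.5 -0.8] q [ 0.9   0.16  2.01 -1.    0.83  0.07]
rows 4 dist 142.2
[2.36, 1.07, 2.43] [-0.005, -0.055, 0.017]
[2.51, 1.02, 2.3] [-0.005, -0.055, 0.017]
[2.65, 0.96, 2.16] [-0.005, -0.055, 0.017]
[2.78, 0.91, 2.01] [-0.005, -0.055, 0.017]
```

View pics/ce.png

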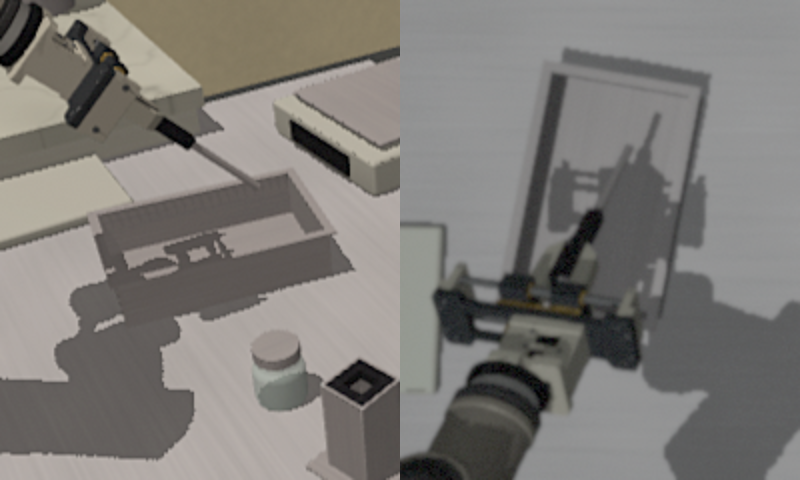

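```bash
python3 - <<'E'
from h import *
s=robot.sense(); S=grab('side'); T=grab('top')
Rm=R.from_quat(s['eef_rot']).as_matrix();p=s['tcp_pos'];z=Rm[:,2]
for k in (-33,0,52,156): print(k,'side',proj(S,p+z*k).round(1),'top',proj(T,p+z*k).round(1))
# measured from the crops: handle/shaft joint and foot
def S_(x,y): return (100+x/2,100+y/2)
def T_(x,y): return (60+(x-400)/2,200+y/2)
print('seen foot side',S_(257,188),'joint',S_(190,142),'foot top',T_(628,150))
f,e=tri((S,*S_(257,188)),(T,*T_(628,150)));print(f,e,'along,off',(f-p)@z,(f-p)@Rm[:,0],(f-p)@Rm[:,1])
m=np.array([440,318.]);b=0.1;u=np.array([np.cos(b),np.sin(b)])
Rt=rot(b+np.pi,-.95);zz=Rt.as_matrix()[:,2];foot=np.r_[m+u*85,22];tcp=foot-zz*157;print(tcp.round(1))
plan(tcp,Rt,4)
E
```

```text
-33 side [165.2 151.8] top [143.1 335.7]
0 side [177.4 159.3] top [149.2 323.3]
52 side [195.8 170.6] top [158.3 304.9]
156 side [229.4 191.2] top [174.8 271.3]
seen foot side (228.5, 194.0) joint (195.0, 171.0) foot top (174.0, 275.0)
[493.29595197 272.38316124 126.5627386 ] [np.float64(2.86363413726343), np.float64(2.863634137263399)] along,off 157.17478993064873 9.104170620592924 1.9398617035957075
[397.5 313.7 113.3]
rows 4 dist 134.3
[2.24, 0.81, 2.37] [-0.054, -0.044, -0.025]
[2.32, 0.74, 2.31] [-0.054, -0.044, -0.025]
[2.4, 0.68, 2.24] [-0.054, -0.044, -0.025]
[2.48, 0.62, 2.17] [-0.054, -0.044, -0.025]
```

Rod still aligned after the grip slackened (foot 157 mm ahead, within 9 mm). Lower into the pan.

Call:
play_rows(commands=[[[2.25,0.8,2.4],[-0.054,-0.044,-0.025],0],[[2.3,0.75,2.3],[-0.054,-0.044,-0.025],0],[[2.4,0.7,2.2],[-0.054,-0.044,-0.025],0],[[1.9,0.5,1.6],[-0.054,-0.044,-0.025],0],[[0,0,0],[0,0,0],0]])

```text
t: 6.62
tcp_pos: [389.8, 329.2, 225.8]
eef_rot: [-0.036, 0.931, 0.021, 0.361]
contact_force: [0.7, 0.3, -0.6]
grip_width: 17.8
finger_force: 30.0
```

```bash
python3 - <<'E'
from h import *
s=st(); z=R.from_quat(s['eef_rot']).as_matrix()[:,2];print('foot',s['tcp_pos']+157*z)
plan([397.5,313.7,113.3],rot(.1+np.pi,-.95),2)
E
```

```text
t 6.62 p [389.8 329.2 225.8] xang -3.07 z [ 0.672  0.065 -0.738] w 17.8 ff 30.0 F [ 0.7  0.3 -0.6] q [ 0.84  0.14  2.07 -1.    0.57 -0.05]
foot [495.31460118 339.45415204 109.95921732]
rows 2 dist 113.8
[3.55, -0.88, 4.36] [-0.002, -0.104, -0.01]
[4.0, -0.85, 3.96] [-0.002, -0.104, -0.01]
```

```bash
python3 - <<'E'
from h import *
a=-.154;u=np.array([np.cos(a),np.sin(a)]);m=np.array([440,318.])
plan([440,318,310],rot(a+np.pi),5)
Rt=rot(a+np.pi,1.0);z=Rt.as_matrix()[:,2];foot=np.r_[m-u*88,22];tcp=foot-z*157;print(tcp.round(1),z.round(2),(foot-z*190).round())
s=robot.sense();s['tcp_pos']=np.array([440,318,310.]);s['eef_rot']=rot(a+np.pi).as_quat()
plan(tcp+[0,0,80],Rt,6,s)
E
```

```text
rows 5 dist 98.7
[-1.86, -0.29, -0.58] [0.02, 0.147, 0.044]
[-1.77, -0.22, -0.85] [0.02, 0.147, 0.044]
[-1.63, -0.16, -1.09] [0.02, 0.147, 0.044]
[-1.46, -0.12, -1.32] [0.02, 0.147, 0.044]
[-1.26, -0.09, -1.52] [0.02, 0.147, 0.044]
[483.6 311.2 106.8] [-0.83  0.13 -0.54] [511. 307. 125.]
rows 6 dist 130.8
[-0.74, -0.0, 2.05] [0.0, 0.167, 0.0]
[-1.07, -0.0, 1.9] [0.0, 0.167, 0.0]
[-1.37, -0.0, 1.7] [0.0, 0.167, 0.0]
[-1.63, -0.0, 1.45] [0.0, 0.167, 0.0]
[-1.85, -0.0, 1.16] [0.0, 0.167, 0.0]
[-2.01, -0.0, 0.84] [0.0, 0.167, 0.0]
```

Call:
play_rows(commands=[[[-1.9,-0.3,-0.6],[0.02,0.147,0.044],0],[[-1.8,-0.2,-0.85],[0.02,0.147,0.044],0],[[-1.6,-0.15,-1.1],[0.02,0.147,0.044],0],[[-1.5,-0.1,-1.3],[0.02,0.147,0.044],0],[[-1.3,-0.1,-1.5],[0.02,0.147,0.044],0]])

```text
t: 7.25
tcp_pos: [435.1, 316.5, 306.8]
eef_rot: [0.075, 0.997, -0.004, 0.033]
contact_force: [0.1, 0.4, -1.7]
grip_width: 18.0
finger_force: 30.0
```

Call:
play_rows(commands=[[[-0.75,0,2.0],[0,0.167,0],0],[[-1.1,0,1.9],[0,0.167,0],0],[[-1.4,0,1.7],[0,0.167,0],0],[[-1.6,0,1.45],[0,0.167,0],0],[[-1.85,0,1.2],[0,0.167,0],0]])

```text
t: 7.88
tcp_pos: [479.4, 309.3, 205.6]
eef_rot: [0.07, 0.924, 0.027, -0.374]
contact_force: [0.2, 0.6, -0.1]
grip_width: 18.0
finger_force: 30.0
```

```bash
python3 - <<'E'
from h import *
s=st()
a=-.154
plan([483.6,311.2,106.8],rot(a+np.pi,1.0))
E
```

```text
t 7.88 p [479.4 309.3 205.6] xang 2.99 z [-0.688  0.101 -0.719] w 18.0 ff 30.0 F [ 0.2  0.6 -0.1] q [ 0.28  0.86  0.9   0.33  2.08 -1.09]
rows 2 dist 98.9
[-3.57, 0.14, 3.41] [-0.003, 0.115, 0.0]
[-3.94, 0.13, 2.98] [-0.003, 0.115, 0.0]
```

Call:
play_rows(commands=[[[-2.4,0.1,2.3],[0,0.077,0],0],[[-2.5,0.1,2.1],[0,0.077,0],0],[[-2.6,0.1,1.9],[0,0.077,0],0],[[0,0,0],[0,0,0],0],[[0,0,0],[0,0,0],0]])

```text
t: 8.5
tcp_pos: [482.3, 312.5, 109.1]
eef_rot: [0.065, 0.877, 0.034, -0.475]
contact_force: [-0.2, -0.5, -0.4]
grip_width: 17.9
finger_force: 30.0
```

```bash
python3 - <<'E'
from h import *
s=st(); z=R.from_quat(s['eef_rot']).as_matrix()[:,2];print('foot',s['tcp_pos']+157*z)
T=grab('top');S=grab('side')
g=lambda i:np.clip(255*(i/255.)**.6,0,255).astype('uint8')
o=np.zeros((480,800,3),'uint8');o[:,:400]=cv2.resize(g(S['img'][100:340,100:300,::-1]),(400,480));o[:,400:]=cv2.resize(g(T['img'][200:440,60:260,::-1]),(400,480));cv2.imwrite('pics/cf.png',o)
E
```

```text
t 8.5 p [482.3 312.5 109.1] xang 2.99 z [-0.829  0.122 -0.546] w 17.9 ff 30.0 F [-0.2 -0.5 -0.4] q [ 0.26  1.09  0.82  0.4   2.14 -1.12]
foot [352.16000231 331.70571753  23.34046566]
```

View pics/cf.png

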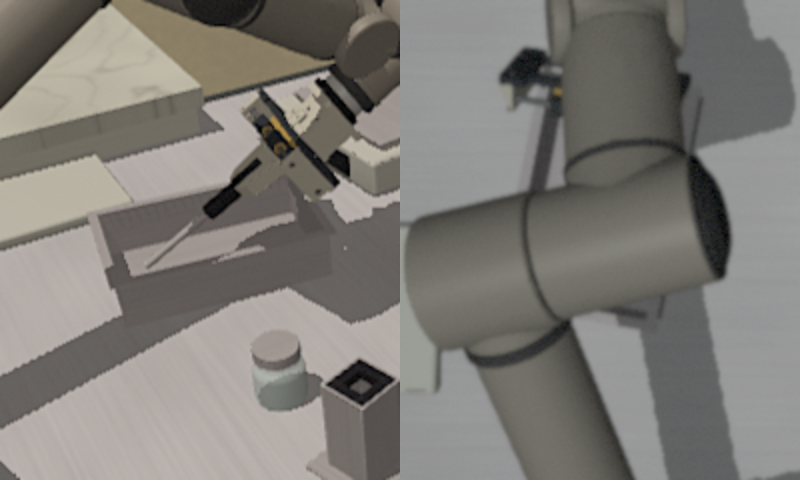

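Rod foot is inside the pan, clear of the near wall, handle over the pan's middle. Lower ~1 cm, release, retract.

Call:
play_rows(commands=[[[-0.9,0,0.6],[0,0,0],0],[[0,0,0],[0,0,0],0.6],[[0,0,0],[0,0,0],0.6],[[0,0,0],[0,0,0],0.6],[[0,0,0],[0,0,0],0.6]])

```text
t: 9.22
tcp_pos: [481.5, 312.7, 96.7]
eef_rot: [0.066, 0.876, 0.034, -0.477]
contact_force: [0.6, -0.3, -0.2]
grip_width: 52.5
finger_force: 0.0
```

Call:
play_rows(commands=[[[0,0,0],[0,0,0],0.6],[[0,0,-4],[0,0,0],0.6],[[0,0,-5],[0,0,0],0.6],[[2,0,-5],[0,-0.16,0],0.3],[[2,0,-4],[0,-0.16,0],0]])

```text
t: 9.85
tcp_pos: [602.3, 294.9, 227.5]
eef_rot: [0.071, 0.941, 0.023, -0.33]
contact_force: [-0.8, 1.8, -0.0]
grip_width: 39.4
finger_force: 0.0
```

```bash
python3 - <<'E'
from h import *
s=st()
# next: behind T2 cap, tool down, x angle pi-.088; go high waypoint
p=[640,60,330];plan(p,rot(np.pi-.088))
s['tcp_pos']=np.array(p,float);s['eef_rot']=rot(np.pi-.088).as_quat()
plan([716,-77,210],rot(np.pi-.088),None,s)
E
```

```text
t 9.85 p [602.3 294.9 227.5] xang 2.988 z [-0.618  0.091 -0.781] w 39.4 ff 0.0 F [-0.8  1.8 -0. ] q [ 0.23  1.13  0.22  0.35  2.4  -1.01]
rows 5 dist 259.1
[0.14, -4.54, -2.49] [0.003, -0.135, -0.012]
[-0.14, -4.55, -2.48] [0.003, -0.135, -0.012]
[-0.42, -4.56, -2.42] [0.003, -0.135, -0.012]
[-0.68, -4.58, -2.33] [0.003, -0.135, -0.012]
[-0.93, -4.59, -2.21] [0.003, -0.135, -0.012]
rows 4 dist 197.3
[-2.19, -3.24, 3.0] [0.0, 0.0, 0.0]
[-2.19, -3.24, 3.0] [0.0, 0.0, 0.0]
[-2.19, -3.24, 3.0] [0.0, 0.0, 0.0]
[-2.19, -3.24, 3.0] [0.0, 0.0, 0.0]
```

Call:
play_rows(commands=[[[0.1,-4.5,-2.5],[0,-0.135,-0.012],0],[[-0.1,-4.5,-2.5],[0,-0.135,-0.012],0],[[-0.4,-4.6,-2.4],[0,-0.135,-0.012],0],[[-0.7,-4.6,-2.3],[0,-0.135,-0.012],0],[[-0.9,-4.6,-2.2],[0,-0.135,-0.012],0]])

```text
t: 10.48
tcp_pos: [637.6, 58.9, 331.1]
eef_rot: [0.046, 0.999, 0.008, 0.003]
contact_force: [-0.0, -0.2, 0.3]
grip_width: 0.5
finger_force: 0.0
```

```bash
python3 - <<'E'
from h import *
import pickle
s=st();T=grab('top');S=grab('side');pickle.dump(T,open('t2.pkl','wb'))
plan([720,-77.5,205],rot(np.pi-.088))
g=lambda i:np.clip(255*(i/255.)**.6,0,255).astype('uint8')
o=np.zeros((540,800,3),'uint8');o[:,:450]=cv2.resize(g(T['img'][205:385,90:240,::-1]),(450,540));o[:450,450:]=cv2.resize(g(S['img'][185:335,305:422,::-1]),(350,450));cv2.imwrite('pics/cg.png',o)
E
```

```text
t 10.47 p [637.6  58.9 331.1] xang 3.049 z [ 0.006  0.016 -1.   ] w 0.5 ff 0.0 F [-0.  -0.2  0.3] q [-0.04  0.52  0.96  0.02  1.65 -1.51]
rows 4 dist 203.8
[-2.36, -3.18, 3.21] [0.004, 0.002, -0.002]
[-2.36, -3.17, 3.21] [0.004, 0.002, -0.002]
[-2.36, -3.17, 3.22] [0.004, 0.002, -0.002]
[-2.36, -3.16, 3.23] [0.004, 0.002, -0.002]
```

View pics/cg.png

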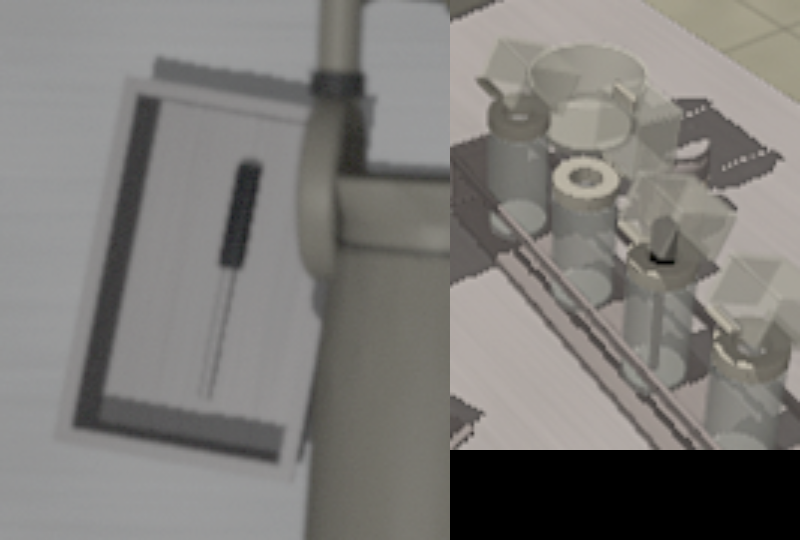

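The rod lies flat in the pan (crop (235,280)). The T2 cap stands upright and leans back. Go behind it and sweep it toward the robot.

Call:
play_rows(commands=[[[-2.4,-3.2,3.2],[0,0,0],0],[[-2.4,-3.2,3.2],[0,0,0],0],[[-2.4,-3.2,3.2],[0,0,0],0],[[-2.4,-3.2,3.2],[0,0,0],0],[[0,0,0],[0,0,0],0]])

```text
t: 11.2
tcp_pos: [720.4, -75.5, 193.5]
eef_rot: [0.048, 0.999, 0.009, -0.005]
contact_force: [-1.1, 0.5, 0.4]
grip_width: 0.4
finger_force: 0.0
```

Call:
play_rows(commands=[[[0,0,3.7],[0,0,0],0],[[1.2,0,0],[0,0,0],0],[[1.5,0,0],[0,0,0],0],[[1.5,0,0],[0,0,0],0],[[1,0,0],[0,0,0],0]])

```text
t: 11.82
tcp_pos: [674.2, -67.2, 169.0]
eef_rot: [0.046, 0.999, 0.008, 0.008]
contact_force: [6.3, -0.8, 16.8]
grip_width: 0.4
finger_force: 7.3
```

```bash
python3 - <<'E'
from h import *
s=st();a=np.pi-.088
c=np.array([623,-70.5]);u=np.array([.996,-.088]);v=np.array([.088,.996])
p=[*s['tcp_pos'][:2],205];plan(p,rot(a))
s['tcp_pos']=np.array(p,float);s['eef_rot']=rot(a).as_quat();q=[*(c-15*u),205];plan(q,rot(a),None,s)
S=grab('side','side3.png')
E
```

```text
t 11.82 p [674.2 -67.2 169. ] xang 3.049 z [ 0.016  0.015 -1.   ] w 0.4 ff 7.3 F [ 6.3 -0.8 16.8] q [-0.22  0.66  1.15  0.02  1.32 -1.7 ]
rows 1 dist 36.0
[-0.05, 0.06, -3.6] [0.016, 0.015, -0.004]
rows 2 dist 66.2
[3.29, -0.39, 0.0] [0.0, 0.0, 0.0]
[3.29, -0.39, 0.0] [0.0, 0.0, 0.0]
```

Call:
play_rows(commands=[[[0,0,-5],[0.016,0.015,0],0],[[3.3,-0.4,0],[0,0,0],0],[[3.3,-0.4,0],[0,0,0],0],[[0,0,0],[0,0,0],0],[[0,0,0],[0,0,0],0]])

```text
t: 12.5
tcp_pos: [603.9, -70.1, 214.5]
eef_rot: [0.046, 0.999, 0.001, -0.007]
contact_force: [0.7, 0.3, -0.2]
grip_width: 0.5
finger_force: 0.0
```

```bash
python3 - <<'E'
from h import *
s=st();a=np.pi-.088
c=np.array([623,-70.5]);u=np.array([.996,-.088])
plan([*(c-15*u),162],rot(a),3)
E
```

```text
t 12.5 p [603.9 -70.1 214.5] xang 3.049 z [-0.014  0.002 -1.   ] w 0.5 ff 0.0 F [ 0.7  0.3 -0.2] q [-0.24  0.51  1.29 -0.    1.36 -1.72]
rows 3 dist 52.6
[-0.16, 0.04, 1.75] [0.0, -0.005, -0.001]
[-0.15, 0.04, 1.75] [0.0, -0.005, -0.001]
[-0.14, 0.04, 1.75] [0.0, -0.005, -0.001]
```

Call:
play_rows(commands=[[[-0.2,0,1.8],[0,-0.005,0],0],[[-0.1,0,1.8],[0,-0.005,0],0],[[0,0,1.2],[0,0,0],0],[[0,0,0.5],[0,0,0],0],[[0,0,0.2],[0,0,0],0]])

```text
t: 13.12
tcp_pos: [599.8, -70.2, 160.0]
eef_rot: [0.046, 0.999, 0.001, -0.01]
contact_force: [-33.0, 2.1, 29.5]
grip_width: 0.6
finger_force: 21.4
```

Call:
play_rows(commands=[[[0,0,-5],[0,0,0],0],[[0,5,0],[0,0,0],0],[[0,5,0],[0,0,0],0],[[0,0,1.5],[0,0,0],0],[[0,0,0],[0,0,0],0]])

```text
t: 13.75
tcp_pos: [614.7, 28.6, 191.8]
eef_rot: [0.046, 0.999, 0.0, -0.005]
contact_force: [0.2, -0.4, -0.3]
grip_width: 0.3
finger_force: 0.0
```

```bash
python3 - <<'E'
from h import *
s=st();a=np.pi-.088
c=np.array([623,-70.5]);u=np.array([.996,-.088]);v=np.array([.088,.996])
plan([*(c-15*u+100*v),161.5],rot(a),3)
E
```

```text
t 13.75 p [614.7  28.6 191.8] xang 3.05 z [-0.009  0.001 -1.   ] w 0.3 ff 0.0 F [ 0.2 -0.4 -0.3] q [-0.08  0.54  1.3   0.    1.31 -1.56]
rows 3 dist 30.4
[-0.07, 0.07, 1.01] [0.0, -0.003, -0.001]
[-0.07, 0.07, 1.01] [0.0, -0.003, -0.001]
[-0.07, 0.07, 1.01] [0.0, -0.003, -0.001]
```

Call:
play_rows(commands=[[[-1.2,0.1,0],[0,0,0],0],[[0,0.1,1.2],[0,0,0],0],[[0,0,1.2],[0,0,0],0],[[0,0,0.5],[0,0,0],0],[[0,0,0.2],[0,0,0],0]])

```text
t: 14.38
tcp_pos: [625.8, 28.6, 163.1]
eef_rot: [0.047, 0.999, 0.0, -0.004]
contact_force: [-9.0, -0.3, 16.3]
grip_width: 0.7
finger_force: 8.4
```

```bash
python3 - <<'E'
from h import *
s=st()
S=grab('side')
g=lambda i:np.clip(255*(i/255.)**.6,0,255).astype('uint8')
cv2.imwrite('pics/ch.png',cv2.resize(g(S['img'][150:345,295:445,::-1]),(450,585),interpolation=2))
E
```

```text
t 14.38 p [625.8  28.6 163.1] xang 3.048 z [-0.008  0.001 -1.   ] w 0.7 ff 8.4 F [-9.  -0.3 16.3] q [-0.08  0.58  1.31  0.    1.26 -1.55]
```

View pics/ch.png

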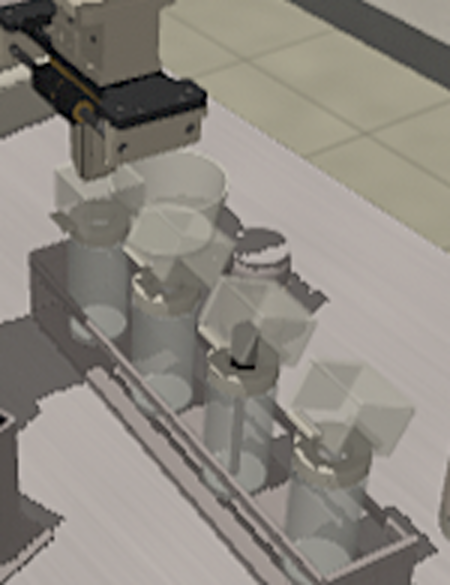

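T1 is now shut; T2 is still ajar because the fingertip came down in front of its hood. Press T2 again further back.

Call:
play_rows(commands=[[[0,0,-5.5],[0,0,0],0],[[-0.7,-5,0],[0,0,0],0],[[-0.7,-5,0],[0,0,0],0],[[0,0,0],[0,0,0],0],[[0,0,1.8],[0,0,0],0]])

```text
t: 15.05
tcp_pos: [632.4, -72.3, 199.6]
eef_rot: [0.047, 0.999, 0.001, -0.002]
contact_force: [0.1, 0.7, 0.6]
grip_width: 0.5
finger_force: 0.0
```

Call:
play_rows(commands=[[[0,0,1.2],[0,0,0],0],[[0,0,1],[0,0,0],0],[[0,0,1],[0,0,0],0],[[0,0,0.5],[0,0,0],0],[[0,0,0.3],[0,0,0],0]])

```text
t: 15.68
tcp_pos: [629.5, -71.1, 163.2]
eef_rot: [0.046, 0.999, 0.0, -0.004]
contact_force: [-21.1, 2.6, 38.6]
grip_width: 0.5
finger_force: 18.9
```

```bash
python3 - <<'E'
from h import *
s=st()
E
```

```text
t 15.68 p [629.5 -71.1 163.2] xang 3.049 z [-0.009  0.001 -1.   ] w 0.5 ff 18.9 F [-21.1   2.6  38.6] q [-0.23  0.6   1.28 -0.    1.27 -1.71]
```

Call:
play_rows(commands=[[[0,0,-5.5],[0,0,0],0],[[0,-6,0],[0,0,0],0],[[0,-6,0],[0,0,0],0],[[0,-6,0],[0,0,0],0],[[0,-2,0],[0,0,0],0]])

```text
t: 16.3
tcp_pos: [612.6, -274.3, 213.5]
eef_rot: [0.048, 0.999, 0.0, -0.003]
contact_force: [-0.5, 0.5, 0.0]
grip_width: 0.6
finger_force: 0.0
```

Call:
play_rows(commands=[[[0,0,1.8],[0,0,0],0],[[0,0,1.8],[0,0,0],0],[[0,0,1.3],[0,0,0],0],[[0,0,0.5],[0,0,0],0],[[0,0,0],[0,0,0],0]])

```text
t: 16.92
tcp_pos: [611.6, -269.9, 163.5]
eef_rot: [0.046, 0.999, 0.0, -0.004]
contact_force: [-12.9, 4.5, 19.1]
grip_width: 0.4
finger_force: 9.6
```

Call:
play_rows(commands=[[[0,0,-5.5],[0,0,0],0],[[5,0,-1],[0,0,0],0],[[5,0,0],[0,0,0],0],[[0,0,0],[0,0,0],0]])

```text
t: 17.42
tcp_pos: [511.2, -260.1, 226.0]
eef_rot: [0.047, 0.999, 0.001, -0.004]
contact_force: [0.7, -0.2, 0.1]
grip_width: 0.2
finger_force: 0.0
```

```bash
python3 - <<'E'
from h import *
s=st()
S=grab('side')
g=lambda i:np.clip(255*(i/255.)**.6,0,255).astype('uint8')
cv2.imwrite('pics/ci.png',cv2.resize(g(S['img'][190:345,295:445,::-1]),None,fx=3.8,fy=3.8,interpolation=2))
T3=np.array([613.5,-169.5]);u=np.array([.996,-.088])
plan([*(T3-75*u),190],rot(np.pi-.088,-.7))
E
```

```text
t 17.43 p [ 511.2 -260.1  226. ] xang 3.048 z [-0.008  0.002 -1.   ] w 0.2 ff 0.0 F [ 0.7 -0.2  0.1] q [-0.6   0.44  1.38 -0.    1.33 -2.08]
rows 4 dist 107.6
[-0.41, 2.5, 0.91] [-0.0, -0.176, -0.001]
[-0.25, 2.5, 0.97] [-0.0, -0.176, -0.001]
[-0.08, 2.5, 1.0] [-0.0, -0.176, -0.001]
[0.1, 2.5, 1.0] [-0.0, -0.176, -0.001]
```

View pics/ci.png

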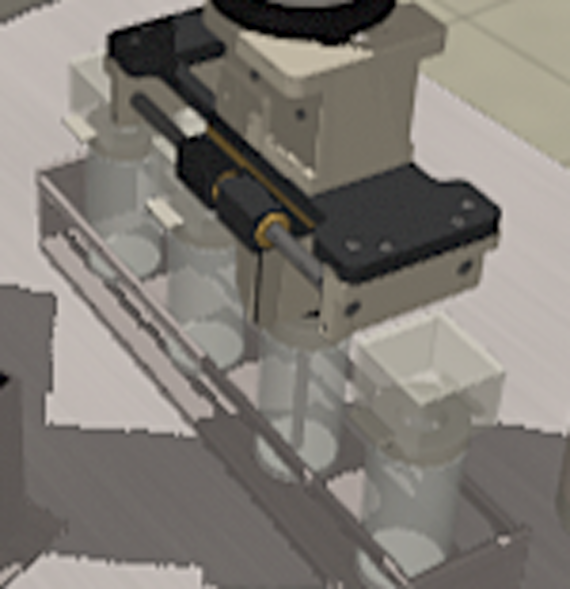

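T1, T2 and T4 now sit flat with their tabs down. Next, the T3 tab height: measure it in the vertical plane through the tube's axis.

```bash
python3 - <<'E'
from h import *
import pickle
S=pickle.load(open('d0.pkl','rb'))['side']
T3=np.array([613.5,-169.5,0]);u=np.array([.996,-.088,0]);v=np.array([.088,.996,0])
for uv in [(366,262),(367.3,262.3),(364,256)]:
    o,r=ray(S,*uv);k=((T3-o)@v)/(r@v);p=o+k*r;print('tab rel',((p-T3)@u).round(1),p[2].round(1))
for ph in (.15,.3,.4,.5): 
    for l in (-62,-51):
        q=T3+25*u+[0,0,128]; e=lambda x,z:q+u*(x*np.cos(ph)+z*np.sin(ph))+np.array([0,0,-x*np.sin(ph)+z*np.cos(ph)])
        print(ph,l,[proj(S,e(l,-2)+v*w).round(1).tolist() for w in (-13,13)])
E
```

```text
tab rel -24.3 154.2
tab rel -21.1 152.2
tab rel -30.1 171.5
0.15 -62 [[363.9, 275.0], [356.8, 267.7]]
0.15 -51 [[368.5, 273.9], [361.3, 266.6]]
0.3 -62 [[364.9, 271.1], [357.8, 263.9]]
0.3 -51 [[369.3, 270.7], [362.1, 263.5]]
0.4 -62 [[365.9, 268.5], [358.7, 261.3]]
0.4 -51 [[370.1, 268.6], [362.9, 261.4]]
0.5 -62 [[367.1, 265.9], [359.9, 258.7]]
0.5 -51 [[371.1, 266.4], [363.8, 259.3]]
```

Call:
play_rows(commands=[[[-0.4,2.5,0.9],[0,-0.176,0],0],[[-0.25,2.5,1],[0,-0.176,0],0],[[-0.1,2.5,1],[0,-0.176,0],0],[[0.1,2.5,1],[0,-0.176,0],0],[[0,0,0],[0,0,0],0]])

```text
t: 18.1
tcp_pos: [542.5, -166.8, 193.8]
eef_rot: [0.037, 0.951, -0.002, 0.308]
contact_force: [0.9, -0.2, 0.4]
grip_width: 0.4
finger_force: 0.0
```

```bash
cat >> h.py <<'E'
T3=np.array([613.5,-169.5]);U=np.array([.996,-.088]);V=np.array([.088,.996])
def path(pts,tilt):
    "pts: (rel along U, rel along V, z) about T3"
    s=st();q=s['tcp_pos'];print('rel',((q[:2]-T3)@U).round(1),((q[:2]-T3)@V).round(1))
    for a,b,z in pts:
        p=np.r_[T3+a*U+b*V,z]; plan(p,rot(np.pi-.088,-tilt),None,s); s['tcp_pos']=p; s['eef_rot']=rot(np.pi-.088,-tilt).as_quat()
E
python3 - <<'E'
from h import *
path([(-70,0,140),(-31,0,140),(-29,0,148),(-20,0,159),(-7,0,168),(8,0,173),(28,0,173)],.7)
E
```

```text
t 18.1 p [ 542.5 -166.8  193.8] xang 3.056 z [ 0.586 -0.026 -0.81 ] w 0.4 ff 0.0 F [ 0.9 -0.2  0.4] q [-0.62  0.21  2.    0.74  0.49 -2.69]
rel -71.0 -3.6
rows 1 dist 53.9
[3.07, 0.25, 4.43] [0.026, -0.074, 0.001]
rows 1 dist 39.0
[-2.98, -0.0, 2.51] [0.0, 0.0, 0.0]
rows 1 dist 8.2
[-0.67, -0.0, -0.48] [0.0, 0.0, 0.0]
rows 1 dist 14.2
[-1.4, -0.0, -0.26] [0.0, 0.0, 0.0]
rows 1 dist 15.8
[-1.57, -0.0, 0.15] [0.0, 0.0, 0.0]
rows 1 dist 15.8
[-1.47, -0.0, 0.58] [0.0, 0.0, 0.0]
rows 1 dist 20.0
[-1.53, -0.0, 1.29] [0.0, 0.0, 0.0]
```

Call:
play_rows(commands=[[[1.5,0.1,2.2],[0.026,-0.074,0],0],[[1.5,0.1,2.2],[0,0,0],0],[[0,0,0],[0,0,0],0]])

```text
t: 18.48
tcp_pos: [551.4, -163.1, 154.4]
eef_rot: [0.037, 0.942, -0.007, 0.333]
contact_force: [-0.2, -0.5, 0.3]
grip_width: 0.4
finger_force: 0.0
```

```bash
python3 - <<'E'
from h import *
path([(-31,0,140)],.7)
E
```

```text
t 18.48 p [ 551.4 -163.1  154.4] xang 3.058 z [ 0.627 -0.038 -0.778] w 0.4 ff 0.0 F [-0.2 -0.5  0.3] q [-0.61  0.29  2.08  1.13  0.37 -3.1 ]
rel -62.4 0.9
rows 1 dist 34.6
[-1.54, -0.15, 3.1] [0.018, -0.021, 0.003]
```

```bash
python3 - <<'E'
from h import *
path([(-66,0,140),(-33,0,140),(-31,0,147),(-21,0,160),(-8,0,169.5),(7.5,0,174),(26,0,175)],.5)
E
```

```text
t 18.48 p [ 551.4 -163.1  154.4] xang 3.058 z [ 0.627 -0.038 -0.778] w 0.4 ff 0.0 F [-0.2 -0.5  0.3] q [-0.61  0.29  2.08  1.13  0.37 -3.1 ]
rel -62.4 0.9
rows 1 dist 14.9
[1.18, -0.11, 0.9] [0.017, 0.179, 0.005]
rows 1 dist 33.0
[-2.9, -0.0, 1.58] [0.0, 0.0, 0.0]
rows 1 dist 7.3
[-0.51, -0.0, -0.52] [0.0, 0.0, 0.0]
rows 1 dist 16.4
[-1.5, -0.0, -0.66] [0.0, 0.0, 0.0]
rows 1 dist 16.1
[-1.6, -0.0, -0.21] [0.0, 0.0, 0.0]
rows 1 dist 16.1
[-1.58, -0.0, 0.35] [0.0, 0.0, 0.0]
rows 1 dist 18.5
[-1.67, -0.0, 0.8] [0.0, 0.0, 0.0]
```

Call:
play_rows(commands=[[[1.2,-0.1,0.9],[0.017,0.179,0.005],0],[[0,0,0],[0,0,0],0],[[0,0,0],[0,0,0],0]])

```text
t: 18.85
tcp_pos: [551.7, -156.7, 149.7]
eef_rot: [0.034, 0.953, 0.001, 0.302]
contact_force: [-0.2, -0.7, -0.1]
grip_width: 0.5
finger_force: 0.0
```

```bash
python3 - <<'E'
from h import *
path([(-33,0,140)],.5)
E
```

```text
t 18.85 p [ 551.7 -156.7  149.7] xang 3.061 z [ 0.575 -0.018 -0.818] w 0.5 ff 0.0 F [-0.2 -0.7 -0.1] q [-0.58  0.3   2.04  0.88  0.4  -2.83]
rel -62.7 7.3
rows 1 dist 32.1
[-1.87, -0.82, 2.47] [0.032, 0.113, 0.008]
```

Call:
play_rows(commands=[[[0.3,-0.4,0.4],[0.02,0.06,0.004],0],[[0,-0.4,0.4],[0.012,0.053,0.004],0],[[0,0,0],[0,0,0],0]])

```text
t: 19.23
tcp_pos: [553.1, -164.5, 140.8]
eef_rot: [0.043, 0.968, -0.011, 0.247]
contact_force: [-0.0, -0.0, -0.2]
grip_width: 0.3
finger_force: 0.0
```

```bash
python3 - <<'E'
from h import *
path([(-33,0,140)],.5)
E
```

```text
t 19.23 p [ 553.1 -164.5  140.8] xang 3.053 z [ 0.477 -0.042 -0.878] w 0.3 ff 0.0 F [-0.  -0.  -0.2] q [-0.54  0.33  1.95  0.49  0.46 -2.42]
rel -60.6 -0.4
rows 1 dist 27.6
[-2.38, 0.04, 1.4] [0.0, -0.001, -0.0]
```

Aligned. Move under the tab, then lift along the arc.

Call:
play_rows(commands=[[[-1.2,0,0.7],[0,0,0],0],[[-1.2,0,0.7],[0,0,0],0],[[0,0,0],[0,0,0],0],[[-0.5,0,-0.5],[0,0,0],0],[[-1.5,0,-0.7],[0,0,0],0]])

```text
t: 19.85
tcp_pos: [590.9, -167.6, 159.0]
eef_rot: [0.044, 0.969, -0.01, 0.245]
contact_force: [-0.4, -0.3, -0.9]
grip_width: 0.3
finger_force: 0.3
```

```bash
python3 - <<'E'
from h import *
path([(-8,0,169.5),(7.5,0,174),(26,0,175)],.5)
E
```

```text
t 19.85 p [ 590.9 -167.6  159. ] xang 3.051 z [ 0.473 -0.041 -0.88 ] w 0.3 ff 0.3 F [-0.4 -0.3 -0.9] q [-0.5   0.36  1.83  0.39  0.53 -2.28]
rel -22.7 -0.1
rows 1 dist 18.0
[-1.79, 0.01, -0.22] [0.001, -0.005, -0.002]
rows 1 dist 16.1
[-1.58, -0.0, 0.35] [0.0, 0.0, 0.0]
rows 1 dist 18.5
[-1.67, -0.0, 0.8] [0.0, 0.0, 0.0]
```

Call:
play_rows(commands=[[[-1.8,0,-0.2],[0,0,0],0],[[-1.6,0,0.35],[0,0,0],0],[[-1.7,0,0.8],[0,0,0],0],[[-0.7,0,0.4],[0,0,0],0],[[0,0,0],[0,0,0],0]])

```text
t: 20.48
tcp_pos: [648.9, -173.0, 175.1]
eef_rot: [0.043, 0.968, -0.01, 0.246]
contact_force: [0.1, -0.2, -0.6]
grip_width: 0.1
finger_force: 0.0
```

```bash
python3 - <<'E'
from h import *
path([(-40,0,205)],.5)
E
```

```text
t 20.48 p [ 648.9 -173.   175.1] xang 3.052 z [ 0.475 -0.042 -0.879] w 0.1 ff 0.0 F [ 0.1 -0.2 -0.6] q [-0.46  0.43  1.66  0.31  0.61 -2.15]
rel 35.5 -0.4
rows 2 dist 81.2
[2.61, 0.02, -3.12] [0.0, -0.002, -0.001]
[2.6, 0.02, -3.12] [0.0, -0.002, -0.001]
```

Call:
play_rows(commands=[[[3.3,0,-1.8],[0,0,0],0.2],[[3.3,0,-1.8],[0,0,0],0.4],[[2.4,0,-3],[0,0.15,0],0.5],[[1,0,-3],[0,0.17,0],0.5],[[0.5,0,-3],[0,0.17,0],0.5]])

```text
t: 21.1
tcp_pos: [507.1, -160.7, 245.6]
eef_rot: [0.046, 0.999, -0.0, 0.001]
contact_force: [1.3, 0.6, -0.2]
grip_width: 44.1
finger_force: 0.0
```

```bash
python3 - <<'E'
from h import *
import pickle
st();W=grab('wrist','w2.png');S=grab('side');pickle.dump((W,S),open('w2.pkl','wb'))
print('handle top expected', proj(W,[613.2,-168.4,151.6]).round(),proj(S,[613.2,-168.4,151.6]).round())
g=lambda i:np.clip(255*(i/255.)**.6,0,255).astype('uint8')
o=np.zeros((480,800,3),'uint8');o[:,:440]=cv2.resize(g(W['img'][240:480,210:430,::-1]),(440,480))if 0 else cv2.resize(g(W['img'][:,100:540,::-1]),(440,480))
o[:480,440:]=cv2.resize(g(S['img'][190:350,300:420,::-1]),(360,480),interpolation=2);cv2.imwrite('pics/cj.png',o)
E
```

```text
t 21.1 p [ 507.1 -160.7  245.6] xang 3.05 z [ 0.002 -0.    -1.   ] w 44.1 ff 0.0 F [ 1.3  0.6 -0.2] q [-0.45  0.34  1.47  0.    1.33 -1.93]
handle top expected [319. 389.] [376. 259.]
```

View pics/cj.png

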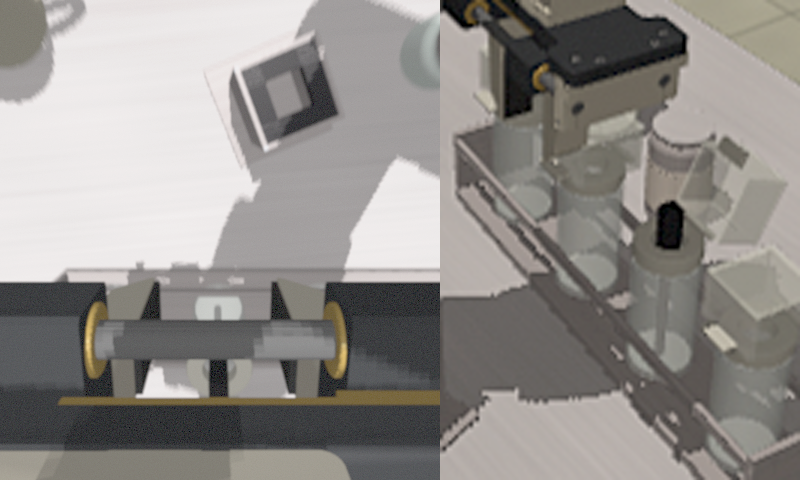

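Cap T3 stands wide open with the probe handle exposed (side ≈(376,259), as predicted). Move above it and grasp.

```bash
python3 - <<'E'
from h import *
import pickle
W,S=pickle.load(open('w2.pkl','rb'))
m=(S['img'].max(2)<40);m[:250]=0;m[275:]=0;m[:,:366]=0;m[:,386:]=0
ys,xs=np.nonzero(m);print('blob',xs.mean(),ys.mean(),ys.min(),ys.max(),xs.min(),xs.max())
for p in ([613.2,-168.4,152],[613.2,-168.4,124]): print(proj(S,p))
path([(0,0,230),(0,0,130)],0)
E
```

```text
blob 375.9929078014184 265.2340425531915 257 273 369 381
[375.6224031  258.90613386]
[374.73088489 269.66881102]
t 21.2 p [ 510.7 -161.2  247.1] xang 3.053 z [ 0.009 -0.002 -1.   ] w 45.8 ff 0.0 F [ 2.  -0.4 -0.9] q [-0.45  0.34  1.47  0.    1.32 -1.93]
rel -103.1 -0.8
rows 2 dist 104.5
[-5.15, 0.05, 0.9] [-0.0, 0.005, -0.001]
[-5.15, 0.04, 0.88] [-0.0, 0.005, -0.001]
rows 2 dist 100.0
[0.0, 0.0, 5.0] [0.0, 0.0, 0.0]
[0.0, 0.0, 5.0] [0.0, 0.0, 0.0]
```

Call:
play_rows(commands=[[[-5.1,0,0.9],[0,0.005,0],0.5],[[-5.1,0,0.9],[0,0.005,0],0.5],[[0,0,0],[0,0,0],0.5],[[0,0,3],[0,0,0],0.5]])

```text
t: 21.7
tcp_pos: [611.3, -170.0, 196.7]
eef_rot: [0.045, 0.999, 0.0, 0.001]
contact_force: [-0.5, 0.5, -0.4]
grip_width: 45.6
finger_force: 0.0
```

```bash
python3 - <<'E'
from h import *
path([(0,0,130)],0)
E
```

```text
t 21.7 p [ 611.3 -170.   196.7] xang 3.052 z [ 0.002  0.    -1.   ] w 45.6 ff 0.0 F [-0.5  0.5 -0.4] q [-0.39  0.57  1.24  0.    1.33 -1.87]
rel -2.2 -0.7
rows 2 dist 66.8
[-0.1, 0.03, 3.34] [0.0, 0.001, -0.001]
[-0.11, 0.03, 3.34] [0.0, 0.001, -0.001]
```

Call:
play_rows(commands=[[[-0.1,0.05,3.3],[0,0,0],0.5],[[-0.1,0.05,3.2],[0,0,0],0.5],[[0,0,0],[0,0,0],0.3],[[0,0,0],[0,0,0],0],[[0,0,0],[0,0,0],0]])

```text
t: 22.32
tcp_pos: [613.2, -169.2, 133.1]
eef_rot: [0.045, 0.999, 0.0, 0.0]
contact_force: [-0.4, 0.5, 0.2]
grip_width: 20.5
finger_force: 0.0
```

Call:
play_rows(commands=[[[0,0,0],[0,0,0],0],[[0,0,0],[0,0,0],0],[[0,0,0],[0,0,0],0]])

```text
t: 22.7
tcp_pos: [613.3, -168.9, 132.5]
eef_rot: [0.045, 0.999, 0.0, -0.0]
contact_force: [-0.6, 1.0, 6.6]
grip_width: 14.0
finger_force: 30.0
```

Call:
play_rows(commands=[[[0,0,-2],[0,0,0],0],[[0,0,-4],[0,0,0],0],[[0,0,-4],[0,0,0],0],[[0,0,-4],[0,0,0],0],[[0,0,-3],[0,0,0],0]])

```text
t: 23.32
tcp_pos: [613.1, -169.1, 303.1]
eef_rot: [0.045, 0.999, 0.0, -0.001]
contact_force: [0.4, 0.8, 0.0]
grip_width: 13.6
finger_force: 30.0
```

```bash
python3 - <<'E'
from lay import *
import pickle
s=st();T=grab('top');T1=pickle.load(open('t1.pkl','rb'));S=grab('side')
# pan moved? compare with earlier frame
for dx in range(90,240,1): pass
a=cv2.cvtColor(T1['img'],7)[205:385,90:200].astype(int);b=cv2.cvtColor(T['img'],7)[205:385,90:200].astype(int)
print('diff px',(abs(a-b)>12).sum(), 'rows/cols',np.argwhere(abs(a-b)>12).mean(0)+[205,90],np.argwhere(abs(a-b)>12).min(0),np.argwhere(abs(a-b)>12).max(0))
p=s['tcp_pos'];f=p-[0,0,115];print('foot exp',proj(S,f))
m=S['img'].max(2)<40;ys,xs=np.nonzero(m[100:260,330:420]);print('black',len(xs))
cv2.imwrite('pics/t3.png',T['img'][:,:,::-1]);cv2.imwrite('pics/s3.png',S['img'][:,:,::-1])
pickle.dump((T,S),open('t3.pkl','wb'))
E
```

```text
t 23.32 p [ 613.1 -169.1  303.1] xang 3.052 z [-0.001  0.001 -1.   ] w 13.6 ff 30.0 F [0.4 0.8 0. ] q [-0.39  0.52  1.04  0.    1.59 -1.87]
diff px 876 rows/cols [328.30022831 178.88926941] [53 69] [179 109]
foot exp [376.99992406 244.65728802]
black 2545
```

```bash
python3 - <<'E'
from h import *
a=-.154;u=np.array([np.cos(a),np.sin(a)]);n=np.array([-u[1],u[0]]);m=np.array([440,318.])
Rt=rot(a+np.pi,1.0);z=Rt.as_matrix()[:,2];foot=np.r_[m+35*n-u*62,24];tcp=foot-z*115;print('tcp',tcp.round(1),'top',(foot-z*135).round())
w=np.array([540,150,310.]);plan(w,rot(a+np.pi),6)
s=robot.sense();s['tcp_pos']=w;s['eef_rot']=rot(a+np.pi).as_quat();plan(tcp+[0,0,90],Rt,6,s)
E
```

```text
tcp [479.7 347.3  86.1] top [496. 345.  97.]
rows 6 dist 328.0
[1.71, 5.19, -0.1] [-0.0, 0.001, 0.011]
[1.76, 5.17, -0.09] [-0.0, 0.001, 0.011]
[1.82, 5.15, -0.09] [-0.0, 0.001, 0.011]
[1.87, 5.13, -0.09] [-0.0, 0.001, 0.011]
[1.93, 5.11, -0.09] [-0.0, 0.001, 0.011]
[1.98, 5.09, -0.08] [-0.0, 0.001, 0.011]
rows 6 dist 245.9
[1.5, 3.09, 2.23] [0.0, 0.167, 0.0]
[1.11, 3.09, 2.45] [0.0, 0.167, 0.0]
[0.68, 3.09, 2.6] [0.0, 0.167, 0.0]
[0.24, 3.09, 2.68] [0.0, 0.167, 0.0]
[-0.2, 3.09, 2.68] [0.0, 0.167, 0.0]
[-0.64, 3.09, 2.61] [0.0, 0.167, 0.0]
```

Call:
play_rows(commands=[[[1.7,5.2,-0.1],[0,0,0.011],0],[[1.75,5.2,-0.1],[0,0,0.011],0],[[1.8,5.15,-0.1],[0,0,0.011],0],[[1.9,5.15,-0.1],[0,0,0.011],0],[[1.9,5.1,-0.1],[0,0,0.011],0]])

```text
t: 24.05
tcp_pos: [550.7, 99.1, 305.2]
eef_rot: [0.072, 0.997, 0.0, -0.002]
contact_force: [1.0, -0.6, -0.4]
grip_width: 13.8
finger_force: 30.0
```

Call:
play_rows(commands=[[[2,5.1,0],[0,0,0.011],0],[[1.5,3.1,2.2],[0,0.167,0],0],[[1.1,3.1,2.4],[0,0.167,0],0],[[0.7,3.1,2.6],[0,0.167,0],0],[[0.2,3.1,2.6],[0,0.167,0],0]])

```text
t: 24.68
tcp_pos: [499.3, 283.6, 217.4]
eef_rot: [0.073, 0.94, 0.026, -0.331]
contact_force: [0.7, -0.1, 0.7]
grip_width: 13.4
finger_force: 30.0
```

Call:
play_rows(commands=[[[-0.2,3.1,2.6],[0,0.167,0],0],[[-0.6,3.1,2.6],[0,0.167,0],0],[[0,0,0],[0,0,0],0]])

```text
t: 25.05
tcp_pos: [477.3, 349.2, 165.2]
eef_rot: [0.069, 0.869, 0.034, -0.488]
contact_force: [-0.4, -1.2, -0.6]
grip_width: 13.7
finger_force: 30.0
```

```bash
python3 - <<'E'
from h import *
s=st();plan([479.7,347.3,86.1],rot(-.154+np.pi,1.0),3)
S=grab('side');z=R.from_quat(s['eef_rot']).as_matrix()[:,2]
print([proj(S,s['tcp_pos']+z*k).round() for k in (-20,27,115)])
g=lambda i:np.clip(255*(i/255.)**.6,0,255).astype('uint8')
cv2.imwrite('pics/s4.png',g(S['img'][:,:,::-1]))
# is the pan where it was? compare visible part of pan in the side view against the last side frame
import pickle
b=pickle.load(open('t3.pkl','rb'))[1]['img'];d=abs(S['img'].astype(int)-b).max(2)[185:260,145:275]>25;print('side diff',d.sum());print('\n'.join(''.join('#' if x else '.' for x in r[::2]) for r in d[::3]))
E
```

```text
t 25.05 p [477.3 349.2 165.2] xang 2.974 z [-0.844  0.127 -0.522] w 13.7 ff 30.0 F [-0.4 -1.2 -0.6] q [ 0.3   1.07  0.73  0.49  2.25 -0.99]
rows 3 dist 79.1
[-2.3, -0.03, 1.3] [-0.001, -0.007, -0.002]
[-2.29, -0.04, 1.32] [-0.001, -0.007, -0.002]
[-2.28, -0.04, 1.33] [-0.001, -0.007, -0.002]
[array([213., 165.]), array([199., 177.]), array([173., 199.])]
side diff 1719
......................###........................##..............
.....................##...........................###............
...................##..............................##............
..................#.................................########.....
................##...................................########....
...............#...................................#...######....
...................................................#.#..#######.#
........................................................#########
.................................................###.....########
..........................................#########.......#######
.......................................###############..#########
..
[... 221 characters left out ...]
#....###...............................#
.....#...................###.....................................
...###...............####........................................
....###........######..........................................##
....###.#######..........................................########
.....####..........................................##############
.................................................################
...................................................##############
......................................................###########
.........................................................######..
.....####..............#####...............................##....
```

The pan seems to have been nudged since the last frame; measure the shift by matching rim-corner patches.

```bash
python3 - <<'E'
from h import *
import pickle
A=pickle.load(open('t3.pkl','rb'));A0=A[1];T0=A[0];S=grab('side');T=grab('top')
def edge(i): 
    g=cv2.cvtColor(i,7).astype(np.float32); return np.hypot(cv2.Sobel(g,5,1,0),cv2.Sobel(g,5,0,1))
def match(D0,D,u,v,r=11,w=26):
    a=edge(D0['img']);b=edge(D['img']);t=a[v-r:v+r,u-r:u+r];y0,x0=max(v-r-w,0),max(u-r-w,0)
    m=cv2.matchTemplate(b[y0:v+r+w,x0:u+r+w],t,cv2.TM_CCOEFF_NORMED);_,s,_,l=cv2.minMaxLoc(m)
    du,dv=l[0]-(u-r-x0),l[1]-(v-r-y0);print((u,v),(du,dv),round(s,2),(onz(D,u+du,v+dv,70)-onz(D,u,v,70)).round(1))
for p in [(148,207),(245,188),(267,217),(160,252),(205,235)]: match(A0,S,*p)
print('top')
for p in [(133,232),(211,244),(189,364),(110,350),(120,300),(195,330)]: match(T0,T,*p)
g=lambda i:np.clip(255*(i/255.)**.6,0,255).astype('uint8')
o=np.zeros((600,800,3),'uint8');o[:600,:400]=cv2.resize(g(S['img'][160:280,130:290,::-1]),(400,600))[:600];
o=np.vstack([np.hstack([cv2.resize(g(x['img'][170:270,130:290,::-1]),(400,250),interpolation=2) for x in (A0,S)]),np.hstack([cv2.resize(g(x['img'][205:385,60:260,::-1]),(400,350),interpolation=2) for x in (T0,T)])])
cv2.imwrite('pics/ck.png',o)
E
```

```text
(148, 207) (0, 0) 1.0 [0. 0. 0.]
(245, 188) (0, 0) 0.62 [0. 0. 0.]
(267, 217) (21, -16) 0.35 [85.  36.9  0. ]
(160, 252) (-8, -18) 0.58 [ 8.3 81.5  0. ]
(205, 235) (-16, 1) 0.76 [-33.7  18.    0. ]
top
(133, 232) (26, 20) 0.38 [-45.6 -61.8   0. ]
(211, 244) (-4, 13) 0.58 [-30.4   8.4   0. ]
(189, 364) (23, -21) 0.33 [ 48.6 -51.4   0. ]
(110, 350) (3, 16) 0.61 [-36.3  -8.2   0. ]
(120, 300) (1, -6) 0.82 [13.8 -1.8  0. ]
(195, 330) (16, 11) 0.59 [-24.6 -37.5   0. ]
```

The unobstructed rim corners have not shifted (match 1.0), so those differences were shadows; the pan is where it was. Lower the probe and release.

Call:
play_rows(commands=[[[-2.3,0,1.3],[0,0,0],0],[[-2.3,0,1.3],[0,0,0],0],[[-2.5,0,1.5],[0,0,0],0],[[0,0,0],[0,0,0],0],[[0,0,0],[0,0,0],0]])

```text
t: 25.82
tcp_pos: [483.4, 348.1, 93.9]
eef_rot: [0.068, 0.874, 0.038, -0.48]
contact_force: [0.7, 0.9, 0.3]
grip_width: 13.5
finger_force: 30.0
```

```bash
python3 - <<'E'
from h import *
s=st();z=R.from_quat(s['eef_rot']).as_matrix()[:,2];print(s['tcp_pos']+115*z)
E
```

```text
t 25.82 p [483.4 348.1  93.9] xang 2.988 z [-0.834  0.131 -0.536] w 13.5 ff 30.0 F [0.7 0.9 0.3] q [ 0.29  1.15  0.75  0.45  2.15 -1.06]
[387.52247042 363.20618164  32.24757192]
```

Call:
play_rows(commands=[[[-0.9,0,0.6],[0,0,0],0],[[-0.6,0,0.4],[0,0,0],0],[[0,0,0],[0,0,0],0.4],[[0,0,0],[0,0,0],0.4],[[0,0,0],[0,0,0],0.4]])

```text
t: 26.45
tcp_pos: [483.1, 348.2, 76.1]
eef_rot: [0.068, 0.874, 0.038, -0.48]
contact_force: [-0.1, 0.7, 1.1]
grip_width: 35.4
finger_force: 0.0
```

Call:
play_rows(commands=[[[0,0,0],[0,0,0],0.4],[[0,0,-4],[0,0,0],0.4],[[0,0,-5],[0,0,0],0.4],[[2,0,-5],[0,-0.16,0],0.2],[[2,0,-5],[0,-0.16,0],0]])

```text
t: 27.08
tcp_pos: [606.6, 328.7, 209.2]
eef_rot: [0.076, 0.939, 0.027, -0.335]
contact_force: [37.7, 12.0, 14.6]
grip_width: 21.2
finger_force: 0.0
```

```bash
python3 - <<'E'
from h import *
a=np.pi-.088
# behind T3 cap: hinge at +25; open<=2.0 reaches +81
s=st();w=np.array([660,40,330.]);plan(w,rot(a),6)
p=np.r_[T3+96*U,215];s['tcp_pos']=w;s['eef_rot']=rot(a).as_quat();print(p);plan(p,rot(a),None,s)
E
```

```text
t 27.07 p [606.6 328.7 209.2] xang 2.981 z [-0.625  0.101 -0.774] w 21.2 ff 0.0 F [37.7 12.  14.6] q [ 0.26  1.24  0.04  0.43  2.46 -0.89]
rows 6 dist 317.5
[0.0, -4.61, -2.6] [0.004, -0.114, -0.012]
[-0.24, -4.62, -2.57] [0.004, -0.114, -0.012]
[-0.48, -4.63, -2.51] [0.004, -0.114, -0.012]
[-0.71, -4.65, -2.42] [0.004, -0.114, -0.012]
[-0.92, -4.67, -2.31] [0.004, -0.114, -0.012]
[-1.12, -4.69, -2.17] [0.004, -0.114, -0.012]
[ 709.116 -177.948  215.   ]
rows 5 dist 251.3
[-1.36, -4.26, 2.3] [0.0, 0.0, 0.0]
[-1.36, -4.26, 2.3] [0.0, 0.0, 0.0]
[-1.36, -4.26, 2.3] [0.0, 0.0, 0.0]
[-1.36, -4.26, 2.3] [0.0, 0.0, 0.0]
[-1.36, -4.26, 2.3] [0.0, 0.0, 0.0]
```

Call:
play_rows(commands=[[[0.5,-4,0],[0,-0.1,0],0],[[0,-4.6,-1],[0,-0.12,-0.012],0],[[-0.3,-4.6,-2],[0,-0.12,-0.012],0],[[-0.5,-4.6,-2.5],[0,-0.12,-0.012],0],[[-0.7,-4.6,-2.4],[0,-0.12,-0.012],0]])

```text
t: 27.7
tcp_pos: [621.0, 119.5, 279.5]
eef_rot: [0.061, 0.995, 0.017, -0.071]
contact_force: [-0.2, -1.0, 0.2]
grip_width: 0.1
finger_force: 0.0
```

```bash
python3 - <<'E'
from h import *
a=np.pi-.088
s=st();p=np.r_[T3+96*U,215];w=np.array([660,40,320.]);plan(w,rot(a));s['tcp_pos']=w;s['eef_rot']=rot(a).as_quat();plan(p,rot(a),None,s)
E
```

```text
t 27.7 p [621.  119.5 279.5] xang 3.021 z [-0.138  0.043 -0.989] w 0.1 ff 0.0 F [-0.2 -1.   0.2] q [ 0.04  0.61  0.96  0.05  1.71 -1.4 ]
rows 2 dist 97.4
[-2.1, -3.65, -2.45] [0.014, -0.071, -0.017]
[-2.2, -3.72, -2.24] [0.014, -0.071, -0.017]
rows 5 dist 246.9
[-1.36, -4.26, 2.1] [0.0, 0.0, 0.0]
[-1.36, -4.26, 2.1] [0.0, 0.0, 0.0]
[-1.36, -4.26, 2.1] [0.0, 0.0, 0.0]
[-1.36, -4.26, 2.1] [0.0, 0.0, 0.0]
[-1.36, -4.26, 2.1] [0.0, 0.0, 0.0]
```

Call:
play_rows(commands=[[[-2.1,-3.6,-2],[0.014,-0.071,-0.017],0],[[-2.2,-3.7,-2],[0.014,-0.071,-0.017],0],[[-1.4,-4.3,2.1],[0,0,0],0],[[-1.4,-4.3,2.1],[0,0,0],0],[[-1.4,-4.3,2.1],[0,0,0],0]])

```text
t: 28.32
tcp_pos: [689.4, -91.0, 248.1]
eef_rot: [0.045, 0.999, 0.0, -0.003]
contact_force: [0.9, -0.1, -0.0]
grip_width: 0.0
finger_force: 0.0
```

```bash
python3 - <<'E'
from h import *
path([(97,0,215),(97,0,164),(42,0,168)],0)
E
```

```text
t 28.32 p [689.4 -91.  248.1] xang 3.052 z [-0.005  0.001 -1.   ] w 0.0 ff 0.0 F [ 0.9 -0.1 -0. ] q [-0.24  0.67  0.92 -0.    1.56 -1.72]
rel 68.7 84.9
rows 2 dist 95.4
[-1.43, -4.24, 1.64] [0.0, -0.003, -0.001]
[-1.42, -4.24, 1.65] [0.0, -0.003, -0.001]
rows 1 dist 51.0
[0.0, 0.0, 5.1] [0.0, 0.0, 0.0]
rows 1 dist 55.1
[5.5, 0.0, -0.4] [0.0, 0.0, 0.0]
```

Call:
play_rows(commands=[[[-1.5,-4.2,1.6],[0,0,0],0],[[-1.5,-4.2,1.6],[0,0,0],0],[[0,0,0],[0,0,0],0],[[0,0,2.5],[0,0,0],0],[[0,0,2.6],[0,0,0],0]])

```text
t: 28.95
tcp_pos: [711.6, -175.1, 165.6]
eef_rot: [0.044, 0.999, 0.0, -0.002]
contact_force: [0.1, 0.2, 0.3]
grip_width: 0.7
finger_force: 0.0
```

Call:
play_rows(commands=[[[1.4,0,0],[0,0,0],0],[[1.4,0,0],[0,0,0],0],[[1.4,0,-0.2],[0,0,0],0],[[1.3,0,-0.2],[0,0,0],0],[[0,0,0],[0,0,0],0]])

```text
t: 29.58
tcp_pos: [657.3, -170.1, 172.7]
eef_rot: [0.044, 0.999, -0.0, -0.0]
contact_force: [1.0, -0.1, 4.7]
grip_width: 0.3
finger_force: 2.2
```

Call:
play_rows(commands=[[[0,0,-5.5],[0,0,0],0],[[3.2,0,0],[0,0,0],0],[[0,0,0],[0,0,0],0]])

```text
t: 29.95
tcp_pos: [623.8, -167.0, 226.2]
eef_rot: [0.044, 0.999, 0.0, -0.002]
contact_force: [0.4, -0.6, -0.2]
grip_width: 0.2
finger_force: 0.0
```

```bash
python3 - <<'E'
from h import *
path([(8,0,159)],0)
E
```

```text
t 29.95 p [ 623.8 -167.   226.2] xang 3.053 z [-0.005  0.001 -1.   ] w 0.2 ff 0.0 F [ 0.4 -0.6 -0.2] q [-0.38  0.57  1.15 -0.    1.42 -1.86]
rel 10.1 3.4
rows 2 dist 67.3
[0.09, -0.17, 3.36] [0.0, -0.002, -0.0]
[0.09, -0.17, 3.36] [0.0, -0.002, -0.0]
```

Call:
play_rows(commands=[[[0.1,-0.2,2.6],[0,0,0],0],[[0.1,-0.1,2],[0,0,0],0],[[0,0,1.3],[0,0,0],0],[[0,0,0.5],[0,0,0],0],[[0,0,0.3],[0,0,0],0]])

```text
t: 30.58
tcp_pos: [641.9, -172.6, 185.5]
eef_rot: [0.044, 0.999, -0.007, 0.029]
contact_force: [15.2, 11.5, 99.4]
grip_width: 0.3
finger_force: 49.5
```

Call:
play_rows(commands=[[[0,0,-5.5],[0,0,0],0],[[6,0,-2],[0,0,0],0],[[6,0,-2],[0,0,0],0],[[6,0,0],[0,0,0],0],[[5,0,0],[0,0,0],0]])

```text
t: 31.2
tcp_pos: [393.8, -149.9, 253.8]
eef_rot: [0.044, 0.999, 0.0, -0.002]
contact_force: [0.9, -0.5, 0.1]
grip_width: 0.3
finger_force: 0.0
```

Call:
play_rows(commands=[[[0,-6,0],[0,0,0],0.3],[[0,-6,0],[0,0,0],0.3],[[0,0,0],[0,0,0],0.3]])

```text
t: 31.58
tcp_pos: [384.5, -273.4, 253.2]
eef_rot: [0.047, 0.999, -0.0, -0.003]
contact_force: [-0.0, 0.5, -0.6]
grip_width: 24.8
finger_force: 0.0
```

```bash
python3 - <<'E'
from h import *
st();S=grab('side');T=grab('top');cv2.imwrite('pics/sF.png',S['img'][:,:,::-1]);cv2.imwrite('pics/tF.png',T['img'][:,:,::-1])
g=lambda i:np.clip(255*(i/255.)**.6,0,255).astype('uint8')
o=np.hstack([cv2.resize(g(S['img'][195:345,300:435,::-1]),(500,556),interpolation=2),cv2.resize(g(T['img'][210:385,95:225,::-1]),(300,404),interpolation=2)[:404] if 0 else cv2.copyMakeBorder(cv2.resize(g(T['img'][215:375,100:220,::-1]),(300,400),interpolation=2),0,156,0,0,0)])
cv2.imwrite('pics/cl.png',o)
E
```

```text
t 31.57 p [ 384.5 -273.4  253.2] xang 3.048 z [-0.005  0.    -1.   ] w 24.8 ff 0.0 F [-0.   0.5 -0.6] q [-0.78  0.23  1.61 -0.    1.31 -2.25]
```

View pics/cl.png

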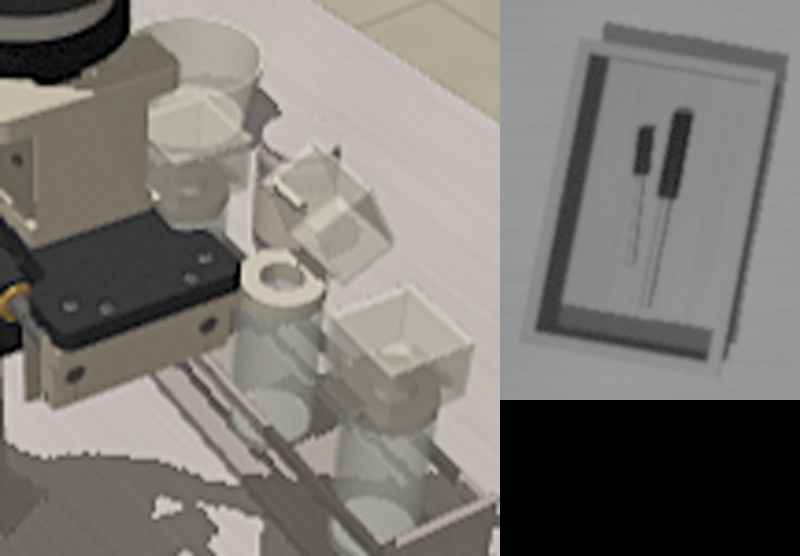

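Rod and probe both lie flat in the pan. T3's cap is still about 1 rad open: the press met its front edge. Sweep it again from behind, further over.

```bash
python3 - <<'E'
from h import *
S=grab('side')
o,r=ray(S,378.3,246.3);t=np.r_[T3,0];V3=np.r_[V,0];k=((t-o)@V3)/(r@V3);p=o+k*r;x=(p-t)@np.r_[U,0]-25;z=p[2]-128;print('tab rel hinge',x,z,np.hypot(x,z),np.arctan2(z,-x))
path([(-60,0,270),(97,0,245),(97,0,172)],0)
E
```

```text
tab rel hinge -22.207369061130034 55.15047040918421 59.4536931314745 1.1879914523855581
t 31.73 p [ 384.8 -269.4  253.1] xang 3.053 z [-0.006  0.002 -1.   ] w 27.2 ff 0.0 F [ 0.4  0.3 -0.4] q [-0.77  0.22  1.62 -0.    1.31 -2.25]
rel -219.0 -119.6
rows 4 dist 199.7
[-3.97, 3.0, -0.44] [0.0, -0.002, -0.0]
[-3.97, 2.99, -0.44] [0.0, -0.002, -0.0]
[-3.97, 2.99, -0.43] [0.0, -0.002, -0.0]
[-3.97, 2.99, -0.43] [0.0, -0.002, -0.0]
rows 3 dist 159.0
[-5.23, -0.0, 0.83] [0.0, 0.0, 0.0]
[-5.23, -0.0, 0.83] [0.0, 0.0, 0.0]
[-5.23, -0.0, 0.83] [0.0, 0.0, 0.0]
rows 2 dist 73.0
[0.0, 0.0, 3.65] [0.0, 0.0, 0.0]
[0.0, 0.0, 3.65] [0.0, 0.0, 0.0]
```

Call:
play_rows(commands=[[[-4,3,-0.4],[0,0,0],0],[[-4,3,-0.4],[0,0,0],0],[[-4,3,-0.4],[0,0,0],0],[[-4,3,-0.4],[0,0,0],0],[[-5.2,0,0.8],[0,0,0],0]])

```text
t: 32.35
tcp_pos: [608.5, -165.1, 262.1]
eef_rot: [0.042, 0.999, 0.0, -0.001]
contact_force: [0.0, -1.5, 0.6]
grip_width: 0.4
finger_force: 0.0
```

Call:
play_rows(commands=[[[-5.2,0,0.8],[0,0,0],0],[[-5.2,0,0.8],[0,0,0],0],[[0,0,0],[0,0,0],0],[[0,0,3.6],[0,0,0],0],[[0,0,3.6],[0,0,0],0]])

```text
t: 32.98
tcp_pos: [709.2, -176.9, 172.0]
eef_rot: [0.044, 0.999, 0.0, -0.002]
contact_force: [-0.1, 0.5, 1.2]
grip_width: 0.3
finger_force: 0.0
```

```bash
python3 - <<'E'
from h import *
path([(50,0,174),(20,0,174),(4,0,172)],0)
E
```

```text
t 32.98 p [ 709.2 -176.9  172. ] xang 3.054 z [-0.004  0.001 -1.   ] w 0.3 ff 0.0 F [-0.1  0.5  1.2] q [-0.35  0.78  0.91 -0.    1.46 -1.83]
rel 96.0 1.1
rows 1 dist 46.1
[4.6, -0.1, -0.18] [0.0, -0.004, 0.001]
rows 1 dist 30.0
[3.0, 0.0, 0.0] [0.0, 0.0, 0.0]
rows 1 dist 16.1
[1.6, 0.0, 0.2] [0.0, 0.0, 0.0]
```

Call:
play_rows(commands=[[[2.3,0,-0.1],[0,0,0],0],[[2.3,0,-0.1],[0,0,0],0],[[1.5,0,0],[0,0,0],0],[[1.5,0,0],[0,0,0],0],[[0,0,0],[0,0,0],0]])

```text
t: 33.6
tcp_pos: [632.9, -170.6, 175.7]
eef_rot: [0.044, 0.999, 0.0, -0.002]
contact_force: [-1.1, 0.1, 1.7]
grip_width: 0.4
finger_force: 0.0
```

Call:
play_rows(commands=[[[0.8,0,0],[0,0,0],0],[[0.8,0,0],[0,0,0],0],[[0,0,0.4],[0,0,0],0],[[0,0,0],[0,0,0],0]])

```text
t: 34.1
tcp_pos: [617.7, -170.6, 169.6]
eef_rot: [0.045, 0.999, 0.0, -0.003]
contact_force: [-0.1, 0.5, 1.3]
grip_width: 0.3
finger_force: 0.3
```

Call:
play_rows(commands=[[[0,0,0.4],[0,0,0],0],[[0.3,0,0.4],[0,0,0],0],[[0.3,0,0.2],[0,0,0],0],[[0,0,0.2],[0,0,0],0],[[0,0,0],[0,0,0],0]])

```text
t: 34.72
tcp_pos: [615.2, -170.6, 162.9]
eef_rot: [0.045, 0.999, -0.001, 0.003]
contact_force: [0.9, 2.0, 20.9]
grip_width: 0.5
finger_force: 10.5
```

```bash
python3 - <<'E'
from h import *
path([(4,0,230)],0)
E
```

```text
t 34.73 p [ 615.2 -170.6  162.9] xang 3.053 z [ 0.005 -0.002 -1.   ] w 0.5 ff 10.5 F [ 0.9  2.  20.9] q [-0.39  0.6   1.28 -0.    1.25 -1.87]
rel 1.8 -0.9
rows 2 dist 67.1
[-0.13, 0.04, -3.35] [-0.001, 0.003, -0.001]
[-0.12, 0.04, -3.35] [-0.001, 0.003, -0.001]
```

Cap T3 now bears at 162.9 mm, shut. Re-press T4 and T2 nearer their front edges for certainty.

Call:
play_rows(commands=[[[0,0,-2.5],[0,0,0],0],[[0.4,-5,0],[0,0,0],0],[[0.4,-5,0],[0,0,0],0],[[0,0,1.2],[0,0,0],0],[[0,0,0.8],[0,0,0],0]])

```text
t: 35.35
tcp_pos: [594.3, -268.9, 162.4]
eef_rot: [0.045, 0.999, 0.0, -0.004]
contact_force: [-13.6, -0.8, 42.6]
grip_width: 0.5
finger_force: 21.7
```

Call:
play_rows(commands=[[[0,0,0.5],[0,0,0],0],[[0,0,0.2],[0,0,0],0],[[0,0,0],[0,0,0],0]])

```text
t: 35.72
tcp_pos: [594.4, -269.0, 162.6]
eef_rot: [0.044, 0.999, -0.002, -0.002]
contact_force: [-16.8, 1.2, 36.3]
grip_width: 0.3
finger_force: 17.5
```

Call:
play_rows(commands=[[[0,0,-2.7],[0,0,0],0],[[0,6,0],[0,0,0],0],[[0,6,0],[0,0,0],0],[[0,6,0],[0,0,0],0],[[0,2,0],[0,0,0],0]])

```text
t: 36.35
tcp_pos: [612.7, -64.6, 182.7]
eef_rot: [0.042, 0.999, 0.001, -0.003]
contact_force: [0.6, -0.1, 0.4]
grip_width: 0.1
finger_force: 0.0
```

Call:
play_rows(commands=[[[0,0,1.2],[0,0,0],0],[[0,0,0.8],[0,0,0],0],[[0,0,0.5],[0,0,0],0],[[0,0,0.2],[0,0,0],0],[[0,0,0],[0,0,0],0]])

```text
t: 36.98
tcp_pos: [612.3, -70.6, 162.4]
eef_rot: [0.046, 0.999, 0.001, -0.001]
contact_force: [-17.4, 7.5, 41.2]
grip_width: 0.3
finger_force: 20.6
```

Call:
play_rows(commands=[[[0,0,-5.5],[0,0,0],0],[[5,0,-3],[0,0,0],0],[[5,0,0],[0,0,0],0],[[5,0,0],[0,0,0],0],[[0,0,0],[0,0,0],0]])

```text
t: 37.6
tcp_pos: [460.6, -57.4, 241.5]
eef_rot: [0.046, 0.999, 0.0, -0.004]
contact_force: [1.9, -0.4, 0.2]
grip_width: 0.6
finger_force: 0.0
```

```bash
python3 - <<'E'
from h import *
st();T=grab('top');a=cv2.imread('pics/tF.png');b=T['img'][:,:,::-1]
print('pan diff',(abs(a.astype(int)-b)[215:375,100:215].max(2)>15).sum())
m=np.array([440,318]);al=-.154;u=np.array([np.cos(al),np.sin(al)]);n=np.array([-u[1],u[0]])
k=(b.max(2)<45).astype('uint8');k[:225]=0;k[345:]=0;k[:,:135]=0;k[:,195:]=0
nn,l,s,c=cv2.connectedComponentsWithStats(k)
for i in range(1,nn):
    if s[i][4]>20: p=onz(T,*c[i],12)[:2]-m;print(s[i],'pan local',(p@u).round(),(p@n).round())
# each hood: bright change between this and the all-ajar start, T tabs: expected shut tab centre in side view
S=grab('side');cv2.imwrite('pics/sG.png',S['img'][:,:,::-1])
g=cv2.cvtColor(S['img'],7)
for k_,off in (('T1',200),('T2',100),('T3',0),('T4',-100)):
    q=T3+off*V
    for ph in (0,.08,.2,.4):
        e=lambda x,z,w:np.r_[q+25*U+U*(x*np.cos(ph)+z*np.sin(ph))+w*V,128-x*np.sin(ph)+z*np.cos(ph)]
        pts=[proj(S,e(x,0,w)).round().astype(int) for x in (-53,-57,-61) for w in (-10,-5,0,5,10)]
        print(k_,ph,np.mean([g[v,u_] for u_,v in pts]).round(),end=' | ')
    print()
E
```

```text
t 37.6 p [460.6 -57.4 241.5] xang 3.049 z [-0.008  0.001 -1.   ] w 0.6 ff 0.0 F [ 1.9 -0.4  0.2] q [-0.29  0.22  1.65 -0.    1.28 -1.77]
pan diff 230
[135 237   8  42 190] pan local 94.0 90.0
[163 259  14  36 278] pan local 49.0 2.0
[153 265   9  20 119] pan local 48.0 33.0
[192 332   3  13  21] pan local -89.0 -82.0
[135 340  23   5  57] pan local -118.0 36.0
T1 0 135.0 | T1 0.08 135.0 | T1 0.2 118.0 | T1 0.4 92.0 | 
T2 0 67.0 | T2 0.08 58.0 | T2 0.2 68.0 | T2 0.4 68.0 | 
T3 0 96.0 | T3 0.08 136.0 | T3 0.2 99.0 | T3 0.4 67.0 | 
T4 0 104.0 | T4 0.08 140.0 | T4 0.2 102.0 | T4 0.4 69.0 |
```

```bash
python3 - <<'E'
from h import *
print(workorder.sign_off())
E
```

```text
the job is handed in; nothing more can be done
None
```

I handed the job in, but sign-off returned no verdict. The rod and the one probe present lie flat in the pan, which showed no sign of having moved. All four caps are pressed shut, judged by fingertip height (about 163 mm) under load. The last cap took a second closing pass after the first press peaked near 99 N.

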